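# Fish a spacer out of a centrifuge rotor with spring tongs

### The job

A spacer has been left at the bottom of one of the slanting pockets of the centrifuge rotor. Take the spring tongs from their stand, reach down the pocket with them, squeeze them shut on the spacer's neck below its pull knob and lift it out, stand it upright in the storage tray with the other two spacers, then put the tongs back upright in the well of their stand. Do not touch the spacer with the gripper's own fingers, and leave the other spacers, the rotor lid, the bottle and the tip box where they are.

Things in the scene. Friction and masses are not known exactly. Their poses are not given: they have to be found in the camera images.
- rotor: Fixed-angle centrifuge rotor, dark grey metal, 211 mm across, fixed on the bench; origin under its centre. Six round pockets 60 degrees apart, bore 38 mm, 62 mm deep, flat floor, all slanting 25 degrees from vertical: mouth near the centre, floor farther out. Its x axis points level from the centre to the pocket with the spacer; the rest are empty. Dished top, rim 94 mm up; hub 49 mm wide, 78 mm high.
- pocket_mouth (a point): Centre of the mouth of the pocket that holds the spacer, 54 mm from the rotor's centre and 80 mm up. Axes as the rotor's: x level and outward, z up. The pocket runs from here along (sin 25, 0, -cos 25), angles in degrees, in these axes.
- pocket_floor (a point): Centre of that pocket's floor, 80 mm out from the rotor's centre and 23.8 mm up; axes as the rotor's (not slanted).
- spacer_center (a point): Spacer in the pocket: white plastic, 28 mm high, 22 g. Disc 32 mm across, 8 mm thick; on it a round neck 8 mm across from 8 to 22 mm up, then a pull knob 13 mm across from 22 to 28 mm. The point is on its axis 14 mm above its underside, so about the middle of the neck; z is its axis, towards the knob. At the start it lies flat on the pocket floor, its axis slanting with the pocket.
- tongs_grip (a point): Steel spring tongs, 159 mm, 90 g, upright in their stand, bow up. Point midway between the black grips at rest, 115 mm above the jaw ends, 43 mm below the bow's top; y: squeeze direction, z: from jaws to bow. Grips flat, 16 mm wide, 46 mm long, 40 mm over outer faces at rest; arms below them 30 mm over all, 10 mm wide. Frame fixed to the -y arm, which tilts by half the joint value when squeezed.
- jaw_a (a point): Middle of the inner face of the jaw at -y, 5.5 mm above the jaw end. Each jaw is a flat plate 12 mm wide (x), 3 mm thick, 11 mm high. The jaws' inner faces stand 24 mm apart at rest.
- jaw_b (a point): The same point on the other jaw (+y side). The mid-point of jaw_a and jaw_b is the middle of the bite.
- tongs_arm (a joint): Closing angle between the tongs' arms about the bow: 0 at rest (jaws 24 mm apart), about 0.105 with the jaws on the 8 mm neck, 0.158 fully shut. A spring holds them open: it takes about 5.5 N on each grip to start and 10 N to reach the neck; 20 to 40 N holds the spacer well. The grips come together 1 mm for each 3.6 mm at the jaws.
- stand: White plastic tongs stand, fixed: foot 100 x 110 x 8 mm, on it an upright well 40 mm (y) by 18 mm (x) inside, with lips flared outward in x, its top 85 mm above the bench; origin under its centre, z up.
- well_floor (a point): Centre of the well's floor, 8 mm above the bench; the jaw ends of the tongs stand on it. Axes as the stand's.
- tray: Grey plastic storage tray, fixed: 150 mm (x) by 160 mm (y) outside, walls 4 mm thick and 22 mm high, floor 4 mm thick; origin under its centre. Two more spacers stand in its +y half; its -y half is free.
- spare_a_center (a point): One of the two spacers already in the tray, same shape as the first; the point is 14 mm above its underside.
- spare_b_center (a point): The other spacer already in the tray.
- rotor_lid: The rotor's loose lid lying on the bench: grey metal disc 168 mm across with a black knob, 48 mm high in all; origin under its centre. Leave alone.
- bottle: Capped glass media bottle, 80 mm across, 165 mm high; origin under its centre. Leave alone.
- tip_box: Closed pipette tip box, 89 x 124 x 67 mm; origin under its centre. Leave alone.
Mind the look-alikes: they are no part of the job. There is more than one size of the part that bears tongs_grip; the job needs the largest.

How it is judged:
By the outcome, as a careful person would: the job done as asked, in the order asked, and still so for the second after the job is handed in, with the robot touching nothing.
It also fails if it takes over 59 s, if anything falls off the work surface, if the arm or the gripper's body presses on something with over 40 N, if the wrist force passes 120 N, or if a joint passes its speed limit or range.

### The arm

A 7-joint arm with a two-finger parallel gripper is mounted at the origin on the work surface. World frame = base frame: x ahead of the robot, y to its left, z up, the work surface at z = 0. Lengths are in m, angles in rad, forces in N, time in s.
With the tool pointing down it reaches from about 0.4 to 0.75 m from the base axis. Payload 19.5 kg.
Tool frame: the origin (TCP) lies at the centre of the arm's flange, where the gripper is bolted on; the fingertips stand 173 mm ahead of it and the grasp point (between the pads) lies 155 mm ahead of it; z points along the fingers, x is the direction in which the jaws open and shut, and the axes are right-handed (so a half turn about z gives the same grasp; the last joint's range is limited). The gripper opens to 85 mm and grips with 20 to 120 N. Pads are 22 mm wide; open, the fingers measure 114 mm over their backs; the gripper's body (76 mm by 85 mm) begins 54 mm behind the grasp point. The pads swing forward as they close: fully open they stand 13 mm farther back than shut.
Start: joints at [-1.239, 0.707, -0.028, 1.485, 0.022, 0.951, -0.075], TCP at [0.21, 0.535, 0.405] pointing down, gripper open.
Joint ranges: [-2.71, 2.71], [-0.32, 2.16], [-1.57, 1.52], [0, 2.45], [-1.46, 4.6], [0, 2.02], [-2.83, 2.83]. Speed limits (rad/s): [1.89, 1.89, 2.57, 2.57, 3.01, 3.01, 3.01].

### API

Orientations are given as a 3x3 rotation matrix whose columns are the frame's x, y, z axes.
In Python, from workcell import * gives the robot as it stands.
- The arm moves only by the tool carry_out, never from a script. Its arguments are lists of equal length, an entry for each row: "hand": the closure, from 0 (fully open) to 1 (shut); "dp": the shift along the tool's x, y, z in m, a list of three; "rotation": the turn, a rotation vector about the tool's x, y, z in degrees, a list of three. In form: {"hand": [hand, ...], "dp": [[x, y, z], ...], "rotation": [[rx, ry, rz], ...]}. A call has 1 to 20 rows; each row is the pose to reach, as a shift and turn from the pose commanded when the call began, along the tool's axes at that moment; what a row does not reach only later rows make up. A row lasts 1/12 s, in which the tool goes at most 41.7 mm and 7.16 degrees, less where a joint would pass 70% of its speed; a pose out of reach is approached as far as the arm can. A call with a gripper value outside its range is refused whole. The fingers move at their own pace and stop on an object; the grip force is fixed at half the most. Time passes only in rows, so rows that repeat a pose let the fingers close. It gives the time, the measured TCP pose, the force and the opening at its end, in the units of the state.
- get_state(): the state, without advancing time (a new reading comes with each control period).
- capture(name): name is "scene" or "top" or "wrist"; returns a dict with "image" (480x640x3 uint8, blue, green, red), "camera_matrix" (3x3 intrinsics, pixels), "R" (3x3) and "t" (3): a world point X has camera coordinates R X + t. Camera axes: x right, y down, z forward; pixel columns grow to the right and rows downward; lengths in m; the calibration is good to about 2 mm. The wrist camera is an equidistant fisheye: a pixel r from the principal point sees the ray r / f radians off the axis. A picture is of the moment at which its call begins. There is no depth.
- job_done(): hands the job in, once; it reports no verdict.
The state is a dict: "time": time; "joint_positions": joint angles; "dq": joint speeds; "joint_efforts": joint torques, N m; "position": TCP position; "tool_rot": TCP orientation; "force": force on the tool from outside, world axes, zero at the start; "moment": the same for the moment, N m; "grip_width": finger opening in m.
Only numpy, scipy, OpenCV 4.12 (cv2) and the standard library are available. Lean on these libraries where they do the work, as an engineer would, in place of code of your own. Each camera call takes 0.05 s, during which the arm holds its last target.

## Working session

There is one attempt and no reset: what is moved stays moved. The work goes in short steps, Python scripts to look and compute and a tool call to move; the robot and the scene stay as the last step left them, time stands still between calls to the robot, and variables do not carry over. Pictures are saved under pics/ and viewed, and the job is handed in when it is done.

Besides the shell and the picture viewer there is one more tool, called after "Call:" as name(argument=value, ...) on one line, values as JSON. carry_out: Moves the arm, as the interface text tells. Its arguments: {"type":"object","properties":{"hand":{"type":"array","items":{"type":"number"}},"dp":{"type":"array","items":{"type":"array","items":{"type":"number"}}},"rotation":{"type":"array","items":{"type":"array","items":{"type":"number"}}}},"required":["hand","dp","rotation"]}

```bash
ls; mkdir -p pics
python3 - <<'E'
from workcell import *
import cv2,numpy as np
s=get_state();print(s)
for n in ["scene","top","wrist"]:
    c=capture(n);cv2.imwrite(f"pics/{n}0.png",c["image"]);np.savez(f"{n}0.npz",**c)
    print(n,c["camera_matrix"],c["R"],c["t"])
E
```

```text
pics
{'time': 0.0, 'joint_positions': array([-1.23872656,  0.70709012, -0.02760453,  1.4850038 ,  0.02198828,
        0.95090091, -0.07550491]), 'dq': array([ 1.37474596e-03, -7.21140737e-05,  1.46324050e-05,  2.23204146e-03,
       -5.44576760e-04,  1.00801216e-03, -1.72978830e-03]), 'joint_efforts': array([ 4.08871529e-04, -8.83187199e+01,  1.23475481e+00, -2.36158204e+01,
        1.68908096e-02,  6.50108748e-03, -2.81673300e-05]), 'position': array([0.20991882, 0.53522946, 0.40423373]), 'tool_rot': array([[ 3.65146861e-01,  9.30949855e-01, -3.69490720e-04],
       [ 9.30949279e-01, -3.65147047e-01, -1.03612251e-03],
       [-1.09949654e-03,  3.43597610e-05, -9.99999395e-01]]), 'force': array([ 0.26959689, -0.53426528, -0.33153706]), 'moment': array([-0.01043356, -0.03543162,  0.00732964]), 'grip_width': 0.08572546135777345}
scene [[601.50683977   0.         319.11014067]
 [  0.         601.50683977 248.40486791]
 [  0.           0.           1.        ]] [[-0.42037212  0.90714034  0.019588  ]
 [ 0.63127376  0.30790498 -0.71182017]
 [-0.65175203 -0.28686396 -0.70208856]] [ 0.21408925 -0.29051732  1.57724129]
top [[525.9285831    0.         310.95790692]
 [  0.         525.9285831  247.14338275]
 [  0.           0.           1.        ]] [[ 0.00663341 -0.99994938  0.00756551]
 [-0.99522367 -0.00733856 -0.09734468]
 [ 0.09739528 -0.00688365 -0.99522197]] [9.31534622e-04 6.05361842e-01 1.28572914e+00]
wrist [[371.64829954   0.         317.28671972]
 [  0.         371.64829954 241.84821236]
 [  0.           0.           1.        ]] [[ 3.65425198e-01  9.30840430e-01 -7.19650088e-04]
 [ 8.89828557e-01 -3.49097774e-01  2.93829684e-01]
 [ 2.73257321e-01 -1.08013136e-01 -9.55857520e-01]] [-0.57508    -0.03787711  0.37940086]
```

View pics/scene0.png

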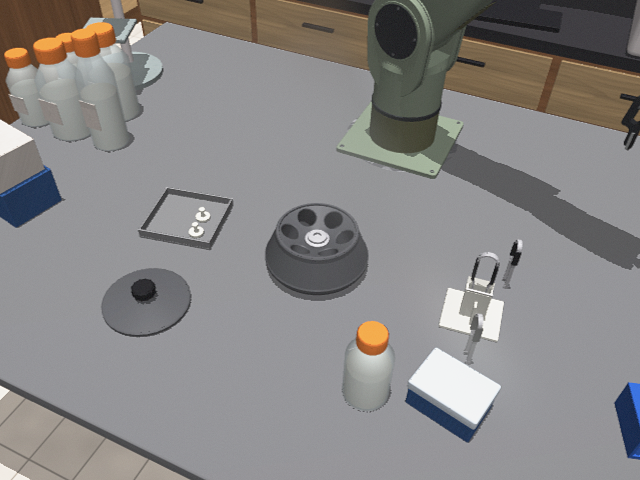

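View pics/top0.png

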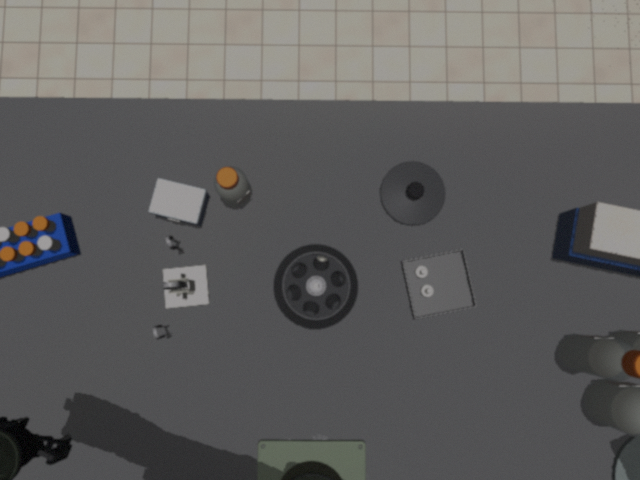

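View pics/wrist0.png

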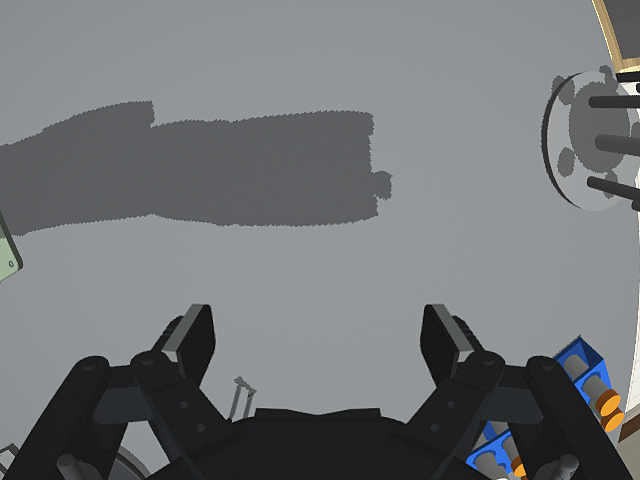

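Run:
```python
import cv2,numpy as np
a=np.load("scene0.npz")["image"];b=np.load("top0.npz")["image"]
cv2.imwrite("pics/z1.png",cv2.resize(a[220:380,420:560],None,fx=4,fy=4,interpolation=cv2.INTER_CUBIC)[:600])
def g(x): return np.clip(255*(x/255.)**.6,0,255).astype(np.uint8)
cv2.imwrite("pics/z2.png",cv2.resize(g(b[220:360,130:370]),None,fx=3.3,fy=3.3,interpolation=cv2.INTER_CUBIC))
cv2.imwrite("pics/z3.png",cv2.resize(g(a[180:300,130:380]),None,fx=3.2,fy=3.2,interpolation=cv2.INTER_CUBIC))
cv2.imwrite("pics/z4.png",cv2.resize(g(b[230:340,260:480]),None,fx=3.6,fy=3.6,interpolation=cv2.INTER_CUBIC))
```

```text
(no output)
```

View pics/z1.png

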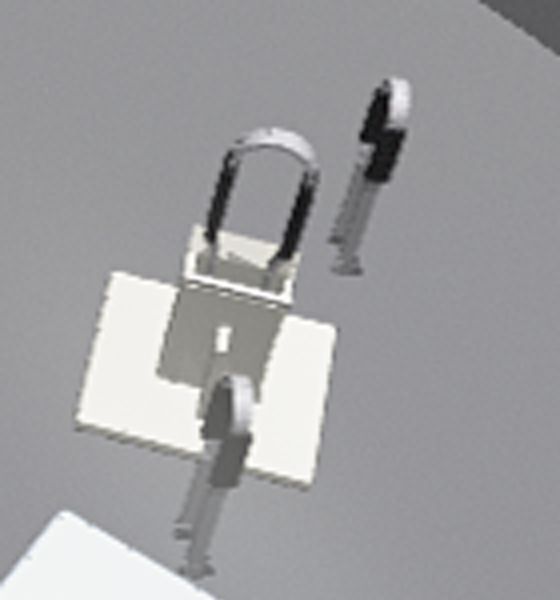

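View pics/z2.png

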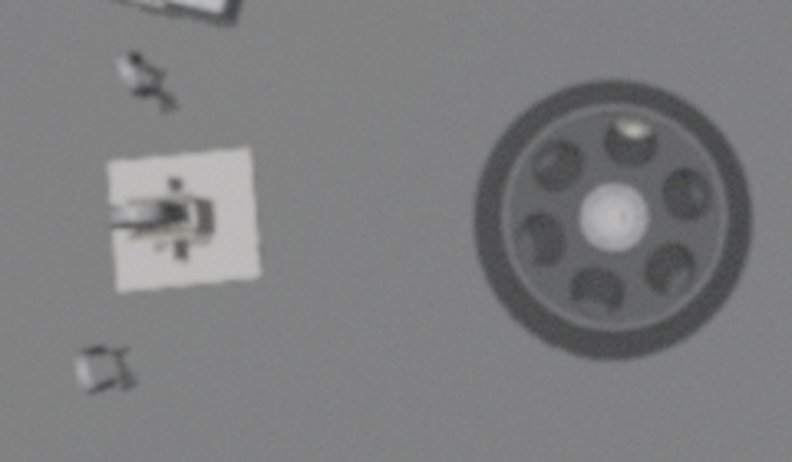

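View pics/z3.png

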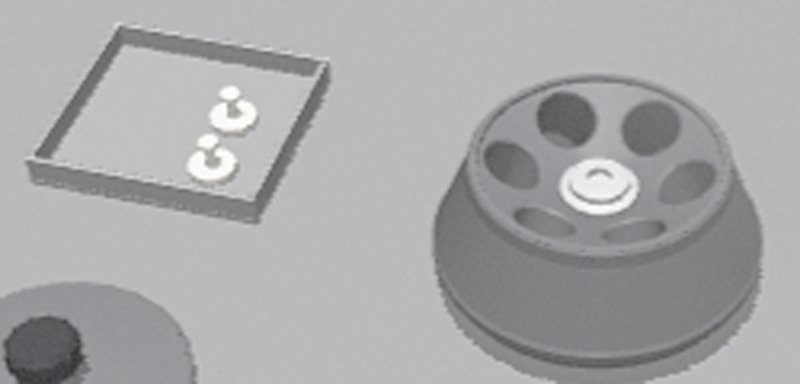

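View pics/z4.png

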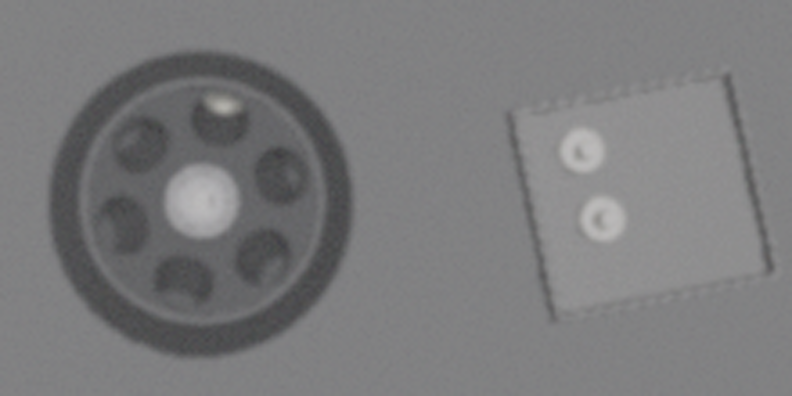

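```bash
cat > h.py <<'E'
import numpy as np,cv2
from scipy.spatial.transform import Rotation as Ro
def ray(c,uv):
    K=c["camera_matrix"];p=np.array([(uv[0]-K[0,2])/K[0,0],(uv[1]-K[1,2])/K[1,1],1.])
    R=c["R"];return -R.T@c["t"],R.T@p
def fray(c,uv):
    K=c["camera_matrix"];d=np.array([uv[0]-K[0,2],uv[1]-K[1,2]])/K[0,0];th=np.hypot(*d)
    p=np.array([*(d/max(th,1e-9)*np.sin(th)),np.cos(th)]);return -c["R"].T@c["t"],c["R"].T@p
def plane(r,z):
    o,d=r;return o+d*(z-o[2])/d[2]
def tri(*rs):
    A=np.zeros((3,3));b=np.zeros(3)
    for o,d in rs:
        d=d/np.linalg.norm(d);P=np.eye(3)-np.outer(d,d);A+=P;b+=P@o
    x=np.linalg.solve(A,b)
    return x,[np.linalg.norm(np.cross(x-o,d/np.linalg.norm(d)))*1e3 for o,d in rs]
def proj(c,X):
    p=c["R"]@X+c["t"];K=c["camera_matrix"];return K[:2,:2]@(p[:2]/p[2])+K[:2,2]
def fproj(c,X):
    p=c["R"]@X+c["t"];K=c["camera_matrix"];th=np.arctan2(np.hypot(p[0],p[1]),p[2]);return K[0,0]*th*p[:2]/max(np.hypot(p[0],p[1]),1e-12)+K[:2,2]
E
python3 - <<'E'
from h import *
S=dict(np.load("scene0.npz"));T=dict(np.load("top0.npz"))
print("cams",-S["R"].T@S["t"],-T["R"].T@T["t"])
def comp(img,mask,minA=15):
    n,l,s,c=cv2.connectedComponentsWithStats(mask.astype(np.uint8));
    return [(i,s[i],c[i]) for i in range(1,n) if s[i][4]>minA],l
for nm,c,thr in(("T",T,110),("S",S,190)):
    im=c["image"].astype(int);m=(im.min(2)>thr)&(im.max(2)-im.min(2)<30)
    cs,l=comp(im,m)
    for i,s,ce in cs:
        if nm=="T" and s[1]<105: continue
        if nm=="S" and s[1]<170: continue
        print(nm,s,ce.round(1),plane(ray(c,ce),0.0).round(3))
E
```

```text
cams [1.30136333 0.34769642 0.89637341] [0.47724031 0.01422448 1.3385076 ]
T [ 149  178   56   45 1778] [176.5 200.1] [0.727 0.352 0.   ]
T [ 590  202   50   57 2221] [616.5 229.9] [ 0.659 -0.782  0.   ]
T [  0 227   9  14 112] [  3.6 233.4] [0.638 0.79  0.   ]
T [ 37 236  15  14 162] [ 44.3 242.4] [0.615 0.685 0.   ]
T [ 162  265   47   44 1366] [186.2 286.1] [0.507 0.32  0.   ]
T [415 265  13  13 125] [421.5 271.1] [ 0.549 -0.277  0.   ]
T [307 277  18  18 250] [315.6 285.4] [ 0.511 -0.007  0.   ]
T [421 284  13  13 126] [427.2 290.3] [ 0.5   -0.291  0.   ]
T [153 330   4   6  18] [154.8 332.4] [0.39  0.396 0.   ]
S [199 207   6   4  20] [201.5 208.5] [ 0.469 -0.312  0.   ]
S [195 211  15  10  89] [202.3 215.9] [ 0.49  -0.297  0.   ]
S [192 222   6   4  21] [194.4 223.6] [ 0.519 -0.298  0.   ]
S [188 226  16  10  91] [195.6 231. ] [ 0.538 -0.283  0.   ]
S [306 230  23  17 246] [316.7 237.8] [ 0.442 -0.037  0.   ]
S [518 240   4   9  34] [519.5 243.8] [0.267 0.364 0.   ]
S [483 252  15   7  47] [490.3 254.7] [0.327 0.315 0.   ]
S [466 276  27  20  83] [476.1 287.7] [0.433 0.312 0.   ]
S [475 278  14   9  71] [481.  281.6] [0.412 0.316 0.   ]
S [439 288  32  45 857] [454.  311.9] [0.513 0.289 0.   ]
S [478 299  26  42 674] [491.8 319.7] [0.5   0.359 0.   ]
S [474 302   4   6  17] [475.2 304.6] [0.477 0.321 0.   ]
S [ 409  348   92   76 3567] [455.2 384.8] [0.671 0.335 0.   ]
S [358 350  28  17 257] [371.6 359. ] [0.684 0.185 0.   ]
S [  0 386   9  14  74] [  2.8 391.7] [ 1.016 -0.354  0.   ]
S [  0 463  30  17 257] [  9.8 473.8] [ 1.119 -0.236  0.   ]
```

Run:
```python
from h import *
S=dict(np.load("scene0.npz"));T=dict(np.load("top0.npz"))
z2=lambda p:(np.array(p)+.5)/3.3-.5+[130,220]
z1=lambda p:(np.array(p)+.5)/4-.5+[420,220]
z4=lambda p:(np.array(p)+.5)/3.6-.5+[260,230]
z3=lambda p:(np.array(p)+.5)/3.2-.5+[130,180]
print("hub T@.078",plane(ray(T,(315.6,285.4)),.078),"S",plane(ray(S,(316.7,237.8)),.078),tri(ray(T,(315.6,285.4)),ray(S,(316.7,237.8))))
ft=[plane(ray(T,z2(p)),.008) for p in [(107,160),(250,148),(261,277),(116,291)]]
fs=[plane(ray(S,z1(p)),.008) for p in [(115,271),(336,325),(311,488),(76,426)]]
for f in(ft,fs):
    f=np.array(f);print("foot",f[:,:2].round(4).tolist(),f.mean(0).round(4),[np.linalg.norm(f[i]-f[(i+1)%4]).round(4) for i in range(4)],[np.degrees(np.arctan2(*(f[(i+1)%4]-f[i])[[1,0]])).round(1) for i in range(4)])
c=plane(ray(T,(315.6,285.4)),.078)
pk=[plane(ray(T,z2(p)),.08) for p in [(631,141),(557,165),(540,239),(598,290),(670,268),(687,194)]]
for p in pk: d=p-c;print("pocket",(np.hypot(d[0],d[1])).round(4),np.degrees(np.arctan2(d[1],d[0])).round(1))
print(np.mean(pk,0))
ps=[plane(ray(S,z3(p)),.08) for p in [(545,222),(634,231),(687,182),(651,128),(567,120),(511,165)]]
c2=plane(ray(S,(316.7,237.8)),.078)
for p in ps: d=p-c2;print("pocketS",(np.hypot(d[0],d[1])).round(4),np.degrees(np.arctan2(d[1],d[0])).round(1))
for nm,f in (("T",[plane(ray(T,z4(p)),.022) for p in [(508,112),(727,72),(772,272),(553,320)]]),("S",[plane(ray(S,z3(p)),.022) for p in [(120,25),(329,62),(260,212),(29,160)]])):
    f=np.array(f);print(nm,"tray",f[:,:2].round(4).tolist(),f.mean(0).round(4),[np.linalg.norm(f[i]-f[(i+1)%4]).round(4) for i in range(4)],[np.degrees(np.arctan2(*(f[(i+1)%4]-f[i])[[1,0]])).round(1) for i in range(4)])
for p in [(421.5,271.1),(427.2,290.3)]: print("spare T",plane(ray(T,p),.010))
```

```text
hub T@.078 [ 0.50875837 -0.00620488  0.078     ] S [ 0.51671608 -0.0034824   0.078     ] (array([ 0.50906548, -0.0065949 ,  0.07012839]), [np.float64(0.2845918038798769), np.float64(0.2845918038797579)])
foot [[0.5514, 0.3808], [0.5614, 0.2718], [0.4631, 0.2608], [0.4518, 0.3706]] [0.5069 0.321  0.008 ] [np.float64(0.1095), np.float64(0.0989), np.float64(0.1104), np.float64(0.1001)] [np.float64(-84.8), np.float64(-173.7), np.float64(95.9), np.float64(5.9)]
foot [[0.4641, 0.2618], [0.4511, 0.3691], [0.5541, 0.3804], [0.5664, 0.2726]] [0.5089 0.321  0.008 ] [np.float64(0.1081), np.float64(0.1036), np.float64(0.1086), np.float64(0.1029)] [np.float64(96.9), np.float64(6.3), np.float64(-83.5), np.float64(-174.0)]
pocket 0.0565 -12.6
pocket 0.0557 48.0
pocket 0.0556 107.0
pocket 0.0538 168.2
pocket 0.0548 -131.8
pocket 0.0557 -72.3
[ 0.50940658 -0.00632453  0.08      ]
pocketS 0.047 -18.4
pocketS 0.0461 52.5
pocketS 0.0546 117.6
pocketS 0.0617 172.4
pocketS 0.0619 -136.0
pocketS 0.0567 -81.3
T tray [[0.5734, -0.2207], [0.6026, -0.3744], [0.4636, -0.4027], [0.4297, -0.2504]] [ 0.5173 -0.312   0.022 ] [np.float64(0.1565), np.float64(0.1418), np.float64(0.1561), np.float64(0.1468)] [np.float64(-79.3), np.float64(-168.5), np.float64(102.6), np.float64(11.7)]
S tray [[0.462, -0.4059], [0.4317, -0.2512], [0.5812, -0.2139], [0.606, -0.3772]] [ 0.5202 -0.312   0.022 ] [np.float64(0.1576), np.float64(0.1541), np.float64(0.1651), np.float64(0.1469)] [np.float64(101.1), np.float64(14.0), np.float64(-81.3), np.float64(-168.7)]
spare T [ 0.54839463 -0.27514195  0.01      ]
spare T [ 0.50004946 -0.28886975  0.01      ]
```

```bash
cat >> h.py <<'E'
def down(yaw,tilt=0.,az=0.):
    """tool x at yaw deg in world, z down; then tilt so z leans toward azimuth az by tilt deg"""
    y=np.radians(yaw);X=np.array([np.cos(y),np.sin(y),0]);Z=np.array([0,0,-1.]);R=np.c_[X,np.cross(Z,X),Z]
    a=np.radians(az);ax=np.cross([0,0,-1.],[np.cos(a),np.sin(a),0])
    return Ro.from_rotvec(ax*np.radians(tilt)).as_matrix()@R
def goto(p,R,cmd=None):
    """dp and rotvec(deg) from current pose"""
    from workcell import get_state
    s=get_state();p0,R0=(s["position"],s["tool_rot"]) if cmd is None else cmd
    dp=R0.T@(np.array(p)-p0);rv=np.degrees(Ro.from_matrix(R0.T@R).as_rotvec())
    print("dp",dp.round(4),"rv",rv.round(2),"rows",np.linalg.norm(dp)/.0417,np.linalg.norm(rv)/7.16)
E
python3 - <<'E'
from h import *
goto([.508,.321,.405],down(96))
W=dict(np.load("wrist0.npz"));
from workcell import *
s=get_state();print("cam in tool",s["tool_rot"].T@(-W["R"].T@W["t"]-s["position"]),(s["tool_rot"].T@W["R"].T).round(3))
E
```

```text
dp [-0.0906  0.3557 -0.0006] rv [-1.000e-02  5.000e-02 -2.742e+01] rows 8.802082393864854 3.829459377917646
cam in tool [ 0.00045573 -0.07512743  0.03098223] [[ 1.    -0.     0.   ]
 [ 0.     0.956  0.294]
 [-0.    -0.294  0.956]]
```

Call:
carry_out(hand=[0,0,0,0,0,0,0,0,0,0,0,0], dp=[[-0.0906,0.3557,0],[-0.0906,0.3557,0],[-0.0906,0.3557,0],[-0.0906,0.3557,0],[-0.0906,0.3557,0],[-0.0906,0.3557,0],[-0.0906,0.3557,0],[-0.0906,0.3557,0],[-0.0906,0.3557,0],[-0.0906,0.3557,0],[-0.0906,0.3557,0],[-0.0906,0.3557,0]], rotation=[[0,0,-27.4],[0,0,-27.4],[0,0,-27.4],[0,0,-27.4],[0,0,-27.4],[0,0,-27.4],[0,0,-27.4],[0,0,-27.4],[0,0,-27.4],[0,0,-27.4],[0,0,-27.4],[0,0,-27.4]])

```text
time: 1.15
position: [0.5076, 0.3214, 0.4045]
tool_rot: [[-0.105, 0.995, -0.001], [0.995, 0.105, 0.0], [0.0, -0.001, -1.0]]
force: [0.2, 0.3, 0.3]
grip_width: 0.0852
```

Run:
```python
from h import *
from workcell import *
s=get_state();print(s["time"],s["position"],s["joint_positions"].round(2),s["force"])
print(s["tool_rot"].round(3))
for n in("wrist","scene"):
    c=capture(n);cv2.imwrite(f"pics/{n}1.png",c["image"]);np.savez(f"{n}1.npz",**c)
```

```text
1.15 [0.50759561 0.32142651 0.40447535] [-0.51  0.75 -0.22  1.38  0.18  1.03  0.91] [0.18553316 0.28819482 0.26341857]
[[-0.105  0.995 -0.001]
 [ 0.995  0.105  0.   ]
 [ 0.    -0.001 -1.   ]]
```

View pics/wrist1.png

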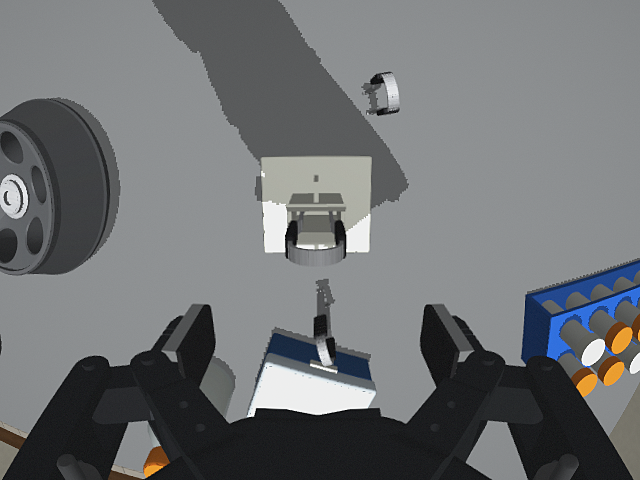

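Run:
```python
from h import *
a=np.load("wrist1.npz")["image"];cv2.imwrite("pics/z5.png",cv2.resize(a[145:285,235:395],None,fx=4.5,fy=4.5,interpolation=cv2.INTER_CUBIC)[:600])
a=np.load("scene1.npz")["image"];cv2.imwrite("pics/z6.png",cv2.resize(a[230:350,420:560],None,fx=5,fy=5,interpolation=cv2.INTER_CUBIC)[:600])
```

```text
(no output)
```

View pics/z5.png

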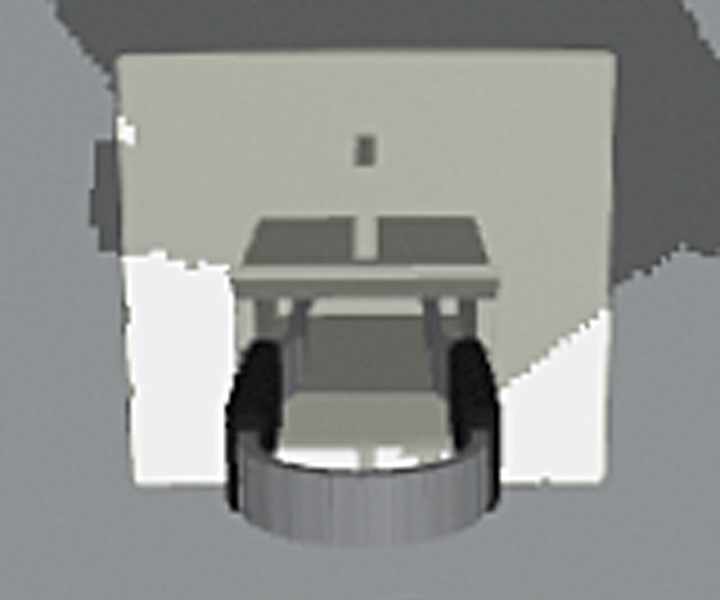

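View pics/z6.png

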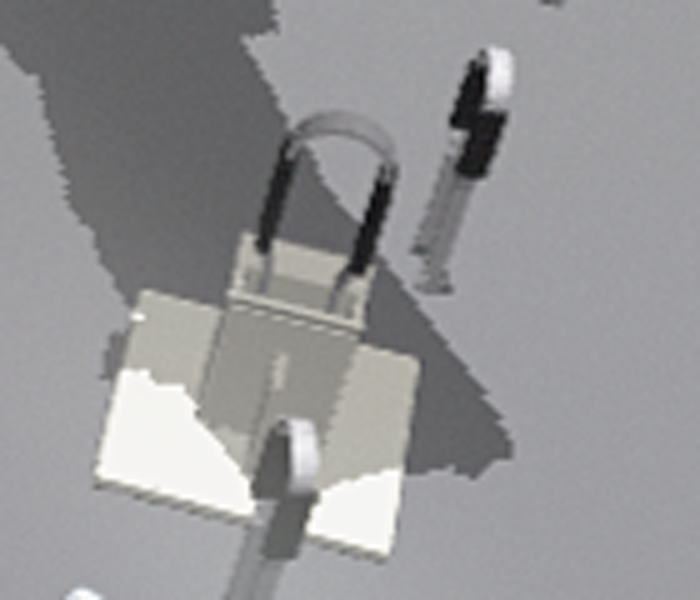

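Run:
```python
from h import *
W=dict(np.load("wrist1.npz"))
z5=lambda p:(np.array(p)+.5)/4.5-.5+[235,145]
for nm,p,z in [("bow in",(362,470),.166),("bow out",(362,545),.166),("foot tl",(118,55),.008),("tr",(615,52),.008),("bl",(133,484),.008),("br",(604,484),.008),("gripL out",(230,508),.146),("gripR out",(497,508),.146),("lipL",(232,265),.085),("lipR",(499,265),.085)]:
    print(nm,plane(fray(W,z5(p)),z).round(4))
f=[plane(fray(W,z5(p)),.008) for p in [(118,55),(615,52),(133,484),(604,484)]];print(np.mean(f,0))
S=dict(np.load("scene1.npz"))
z6=lambda p:(np.array(p)+.5)/5-.5+[420,230]
print("S bow",plane(ray(S,z6((343,118))),.166), tri(ray(S,z6((343,118))),fray(W,z5((362,508)))))
```

```text
bow in [0.5009 0.32   0.166 ]
bow out [0.5113 0.321  0.166 ]
foot tl [0.4632 0.2615 0.008 ]
tr [0.4513 0.3695 0.008 ]
bl [0.5615 0.2718 0.008 ]
br [0.5501 0.3806 0.008 ]
gripL out [0.5152 0.3021 0.146 ]
gripR out [0.5112 0.3405 0.146 ]
lipL [0.492  0.2956 0.085 ]
lipR [0.4871 0.3423 0.085 ]
[0.5065422  0.32086755 0.008     ]
S bow [0.50584832 0.31711645 0.166     ] (array([0.50609799, 0.31881432, 0.16632895]), [np.float64(1.6872870367399257), np.float64(1.6872870367398305)])
```

Call:
carry_out(hand=[0,0,0,0,0,0.3,0.45,0.5,0.5,0.5], dp=[[-0.0005,-0.0017,0.04],[-0.0005,-0.0017,0.08],[-0.0005,-0.0017,0.11],[-0.0005,-0.0017,0.1265],[-0.0005,-0.0017,0.1265],[-0.0005,-0.0017,0.1265],[-0.0005,-0.0017,0.1265],[-0.0005,-0.0017,0.1265],[-0.0005,-0.0017,0.1265],[-0.0005,-0.0017,0.1265]], rotation=[[0,0,0],[0,0,0],[0,0,0],[0,0,0],[0,0,0],[0,0,0],[0,0,0],[0,0,0],[0,0,0],[0,0,0]])

```text
time: 2.08
position: [0.5064, 0.3205, 0.279]
tool_rot: [[-0.104, 0.995, 0.001], [0.995, 0.104, 0.001], [0.0, 0.001, -1.0]]
force: [-0.3, -0.3, -0.1]
grip_width: 0.0425
```

Run:
```python
from h import *
from workcell import *
s=get_state();print(s["time"],s["position"],s["grip_width"],s["force"])
c=capture("wrist");cv2.imwrite("pics/wrist2.png",c["image"])
```

```text
2.0833 [0.5064382  0.32045899 0.27903778] 0.04249598620452679 [-0.32128332 -0.34007385 -0.082107  ]
```

View pics/wrist2.png

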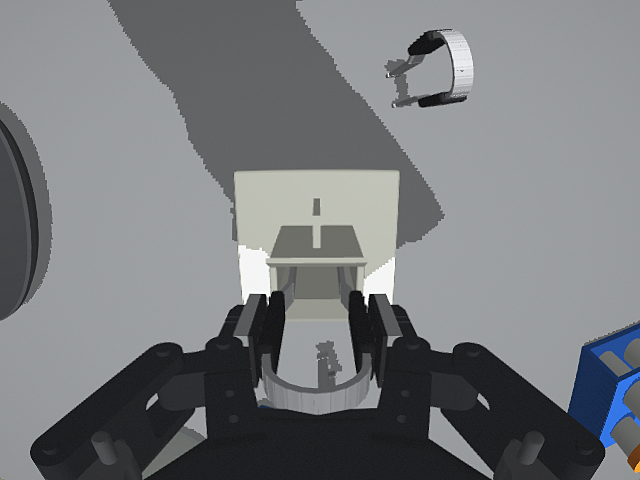

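Call:
carry_out(hand=[0.54,0.545,0.545,0.545], dp=[[0,0,0],[0,0,0],[0,0,0],[0,0,-0.003]], rotation=[[0,0,0],[0,0,0],[0,0,0],[0,0,0]])

```text
time: 2.47
position: [0.5063, 0.3203, 0.281]
tool_rot: [[-0.104, 0.995, -0.0], [0.995, 0.104, -0.0], [-0.0, -0.0, -1.0]]
force: [-0.4, -0.1, -1.2]
grip_width: 0.0389
```

Call:
carry_out(hand=[0.545,0.545,0.545,0.545,0.545,0.545,0.545,0.545,0.545], dp=[[0,0,-0.01],[0,0,-0.03],[0,0,-0.05],[0,0,-0.07],[0,0,-0.09],[0,0,-0.11],[0,0,-0.13],[0,0,-0.135],[0,0,-0.135]], rotation=[[0,0,0],[0,0,0],[0,0,0],[0,0,0],[0,0,0],[0,0,0],[0,0,0],[0,0,0],[0,0,0]])

```text
time: 3.22
position: [0.5063, 0.3203, 0.4178]
tool_rot: [[-0.104, 0.995, 0.002], [0.995, 0.104, 0.001], [0.001, 0.002, -1.0]]
force: [-0.0, 0.8, -1.0]
grip_width: 0.0389
```

Run:
```python
from h import *
from workcell import *
s=get_state();print(s["time"],s["position"],s["grip_width"],s["force"])
for n in("wrist","scene"):
    c=capture(n);cv2.imwrite(f"pics/{n}3.png",c["image"] if n=="wrist" else cv2.resize(c["image"][150:350,400:640],None,fx=3,fy=3))
    np.savez(f"{n}3.npz",**c)
# candidate rotor approach
C=np.array([.509,-.0063,0]);a=np.radians(-12.2);e=np.array([np.cos(a),np.sin(a),0]);up=np.array([0,0,1.])
t=np.radians(25);ax=-np.sin(t)*e+np.cos(t)*up
fl=C+.080*e+.0238*up
R=down(-12.2,25,-12.2);print(R.round(3),"ax",ax)
for h in (.13,.08,.0095): # jaw end above floor
    print(h,fl+ax*(h+.27))
    goto(fl+ax*(h+.27),R)
```

```text
3.2167 [0.5063096  0.32034114 0.41781001] 0.03890027094321304 [-0.00913517  0.76350928 -0.99114482]
[[ 0.886 -0.211  0.413]
 [-0.192 -0.977 -0.089]
 [ 0.423 -0.    -0.906]] ax [-0.41307381  0.08930972  0.90630779]
0.13 [0.42196375 0.0125179  0.38632311]
dp [-0.2973 -0.1159  0.0295] rv [-23.56  17.12 106.23] rows 7.683710150537775 15.384477037804094
0.08 [0.44261744 0.00805242 0.34100773]
dp [-0.3038 -0.0957  0.0749] rv [-23.56  17.12 106.23] rows 7.847510438398524 15.384477037804094
0.0095 [0.47173914 0.00175608 0.27711303]
dp [-0.3131 -0.0674  0.1387] rv [-23.56  17.12 106.23] rows 8.369942066231848 15.384477037804094
```

View pics/wrist3.png

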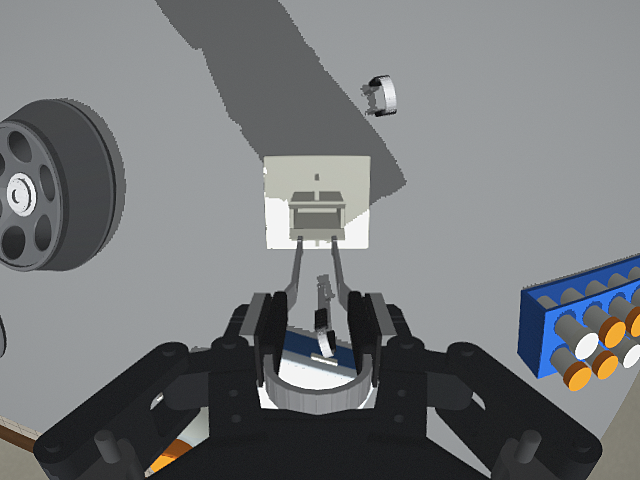

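View pics/scene3.png

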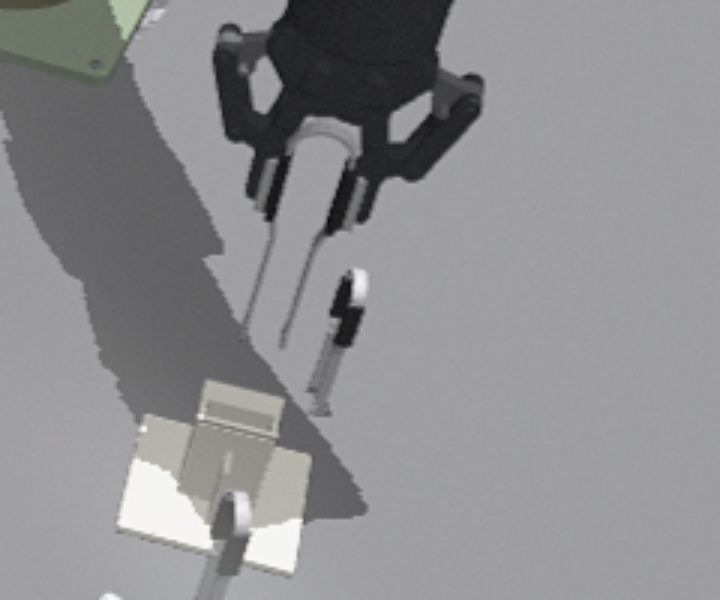

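Call:
carry_out(hand=[0.545,0.545,0.545,0.545,0.545,0.545,0.545,0.545,0.545,0.545,0.545,0.545,0.545,0.545,0.545,0.545,0.545,0.545,0.545,0.545], dp=[[-0.03,-0.012,0],[-0.06,-0.024,0],[-0.09,-0.035,0],[-0.12,-0.047,0],[-0.15,-0.058,0],[-0.18,-0.07,0.005],[-0.21,-0.082,0.01],[-0.24,-0.094,0.02],[-0.27,-0.105,0.025],[-0.2973,-0.1159,0.0295],[-0.2973,-0.1159,0.0295],[-0.2973,-0.1159,0.0295],[-0.2973,-0.1159,0.0295],[-0.2973,-0.1159,0.0295],[-0.2973,-0.1159,0.0295],[-0.2973,-0.1159,0.0295],[-0.2973,-0.1159,0.0295],[-0.2973,-0.1159,0.0295],[-0.2973,-0.1159,0.0295],[-0.2973,-0.1159,0.0295]], rotation=[[-1.5,1.1,6.8],[-3,2.2,13.6],[-4.5,3.3,20.4],[-6,4.4,27.2],[-7.5,5.5,34],[-9,6.5,40.6],[-10.5,7.6,47.4],[-12,8.7,54.2],[-13.5,9.8,61],[-15,10.9,67.7],[-16.5,12,74.4],[-18,13.1,81.2],[-19.5,14.2,88],[-21,15.3,94.7],[-22.5,16.3,101.5],[-23.56,17.12,106.23],[-23.56,17.12,106.23],[-23.56,17.12,106.23],[-23.56,17.12,106.23],[-23.56,17.12,106.23]])

```text
time: 4.98
position: [0.4221, 0.0124, 0.3866]
tool_rot: [[0.886, -0.209, 0.413], [-0.19, -0.978, -0.089], [0.423, -0.0, -0.906]]
force: [0.0, 0.8, -0.8]
grip_width: 0.0391
```

Run:
```python
from h import *
from workcell import *
s=get_state();print(s["time"],s["position"],s["grip_width"],s["force"],s["joint_positions"].round(2))
for n in("wrist","scene","top"):
    c=capture(n);cv2.imwrite(f"pics/{n}4.png",c["image"])
    np.savez(f"{n}4.npz",**c)
```

```text
4.9833 [0.42205135 0.01244022 0.3865682 ] 0.03911714904538286 [ 0.02990899  0.80501666 -0.83751647] [-0.33  0.51  0.28  2.23 -0.41  0.01  0.09]
```

View pics/wrist4.png

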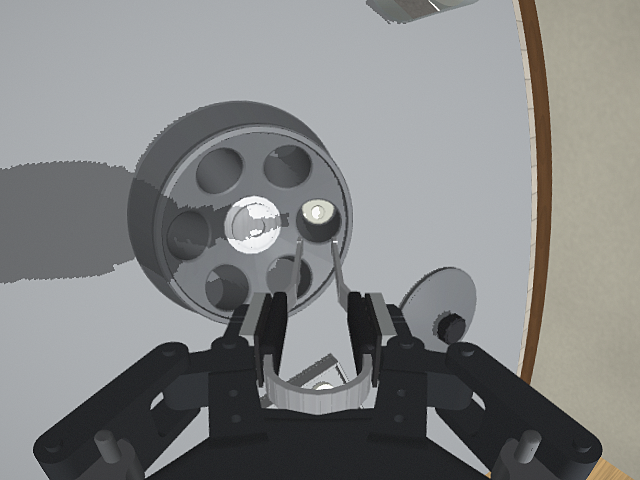

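View pics/scene4.png

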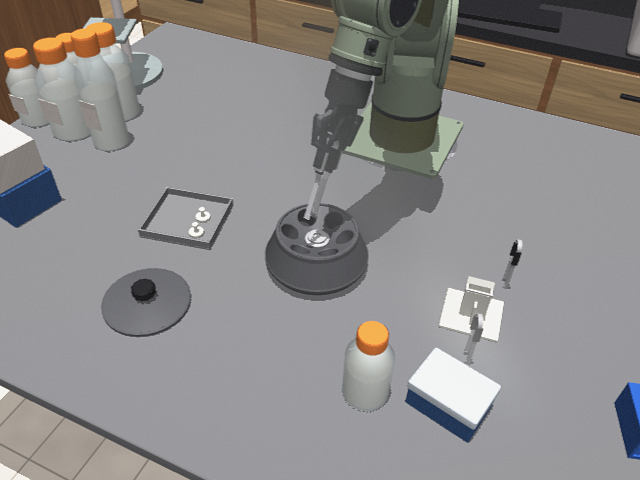

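```bash
cat > kin.py <<'E'
from h import *
import itertools
from scipy.optimize import least_squares
D=[([-1.23872656,.70709012,-.02760453,1.4850038,.02198828,.95090091,-.07550491],[.20991882,.53522946,.40423373],np.array([[.365147,.930950,-.000369],[.930949,-.365147,-.001036],[-.0011,.00003,-1]])),
([-.51,.75,-.22,1.38,.18,1.03,.91],[.5076,.3214,.4045],np.array([[-.105,.995,-.001],[.995,.105,0],[0,-.001,-1]])),
([-.33,.51,.28,2.23,-.41,.01,.09],[.42205,.01244,.38657],np.array([[.886,-.209,.413],[-.19,-.978,-.089],[.423,0,-.906]]))]
def rot(ax,a): return Ro.from_euler(ax,a).as_matrix()
def fk(q,p,sg):
    H,L1,L2,d,a1,a2=p
    R=rot('z',sg[0]*q[0])@rot('y',q[1])
    x=np.array([0,0,H]);R=R@rot('z',sg[1]*q[2]);x=x+R@[a1,0,L1]
    R=R@rot('y',q[3]);x=x+R@[a2,0,0];R=R@rot('z',sg[2]*q[4]);x=x+R@[0,0,L2]
    R=R@rot('y',q[5]);R=R@rot('z',sg[3]*q[6]);x=x+R@[0,0,d]
    return x,R
if __name__=="__main__":
    from workcell import *
    s=get_state();D[2]=(s["joint_positions"],s["position"],s["tool_rot"])
    for sg in itertools.product([1,-1],repeat=4):
        e=max(np.abs(fk(q,[.3,.4,.4,.1,0,0],sg)[1]-R).max() for q,x,R in D)
        if e<.3:
            f=lambda p:np.r_[np.concatenate([fk(q,p,sg)[0]-x for q,x,R in D]),(np.array(p)-[.3,.4,.4,.1,0,0])*1e-4]
            r=least_squares(f,[.3,.4,.4,.1,0,0]);print(sg,e,r.x.round(3),np.abs(r.fun[:9]).max())
E
python3 kin.py
cat >> kin.py <<'E'
    res=[]
    for sg in itertools.product([1,-1],repeat=4):
        es=[np.degrees(Ro.from_matrix(fk(q,[.3,.4,.4,.1,0,0],sg)[1].T@R).magnitude()) for q,x,R in D]
        # allow constant tool yaw offset
        off=[Ro.from_matrix(fk(q,[.3,.4,.4,.1,0,0],sg)[1].T@R).as_rotvec(degrees=True).round(1) for q,x,R in D]
        res.append((max(es),sg,off))
    for r in sorted(res,key=lambda r:max(np.linalg.norm(r[2][0]-o) for o in r[2]))[:3]:print(r)
E
python3 kin.py
```

```text
(np.float64(136.10386310737897), (1, -1, -1, 1), [array([ 0. , -0.1, 46.7]), array([-0.1,  0.3, 17.3]), array([  1.7,  20.1, 134.6])])
(np.float64(145.83023367782874), (1, -1, -1, -1), [array([-0. , -0.1, 38.1]), array([-3.000e-01,  1.000e-01,  1.215e+02]), array([  0. ,  20.9, 144.3])])
(np.float64(155.51755657704516), (1, 1, -1, 1), [array([-2. ,  0.5, 44.3]), array([-12. ,  12.6,  -1.3]), array([ -5.7, -13.5, 154.8])])
```

```bash
cat > kin2.py <<'E'
from kin import *
from workcell import *
s=get_state();D[2]=(s["joint_positions"],s["position"],s["tool_rot"])
res=[]
for sg in itertools.product([1,-1],repeat=4):
  for ys in itertools.product([1,-1],repeat=3):
    def F(q):
        q=np.array(q,float);q=q.copy();q[[1,3,5]]*=ys;return q
    Q=[fk(F(q),[.3,.4,.4,.1,0,0],sg)[1].T@R for q,x,R in D]
    res.append((max(np.degrees(Ro.from_matrix(Q[0].T@q).magnitude()) for q in Q),sg,ys,Q[0].round(2).tolist()))
for r in sorted(res,key=lambda r:r[0])[:4]:
    print(r)
    sg,ys=r[1:3]
    def F(q):
        q=np.array(q,float).copy();q[[1,3,5]]*=ys;return q
    p0=np.array([.3,.4,.4,.1,0,0])
    f=lambda p:np.r_[np.concatenate([fk(F(q),p,sg)[0]-x for q,x,R in D]),(p-p0)*1e-3]
    rr=least_squares(f,p0);print(rr.x.round(3),np.abs(rr.fun[:9]).max())
E
python3 kin2.py
```

```text
(np.float64(0.32465333412114306), (-1, -1, -1, -1), (1, 1, 1), [[-1.0, -0.0, -0.0], [-0.0, -1.0, -0.0], [0.0, 0.0, 1.0]])
[ 0.517  0.716  0.41   0.518 -0.248  0.081] 0.030884720965387358
(np.float64(35.66477170565627), (-1, 1, -1, -1), (1, 1, 1), [[-1.0, -0.04, 0.0], [0.04, -1.0, 0.04], [0.0, 0.04, 1.0]])
[-1.16   1.872  0.081  0.646 -1.084 -0.158] 0.0355355383437751
(np.float64(48.23269303033218), (-1, -1, 1, -1), (1, 1, 1), [[-1.0, -0.03, -0.0], [0.03, -1.0, -0.04], [-0.0, -0.04, 1.0]])
[ 0.493 -0.097  0.207 -0.477  0.609 -0.039] 0.02571158049607558
(np.float64(50.18524473605427), (-1, -1, -1, -1), (-1, -1, -1), [[-1.0, -0.0, 0.0], [-0.0, -1.0, -0.0], [0.0, -0.0, 1.0]])
[ 0.257 -0.758 -0.391 -0.55  -0.233  0.122] 0.03128565355860019
```

Run:
```python
from h import *
from workcell import *
np.save("q4.npy",np.r_[get_state()["joint_positions"],get_state()["position"],get_state()["tool_rot"].ravel()])
goto([.50,.05,.41],down(77.8))
T=dict(np.load("top0.npz"));S=dict(np.load("scene0.npz"))
z2=lambda p:(np.array(p)+.5)/3.3-.5+[130,220]
z1=lambda p:(np.array(p)+.5)/4-.5+[420,220]
print("B base",plane(ray(T,z2((168,98))),0),plane(ray(S,z1((190,555))),0),"A base",plane(ray(T,z2((130,370))),0),plane(ray(S,z1((342,255))),0))
print("B top",tri(ray(T,z2((127,72))),ray(S,z1((236,377)))),"A top",tri(ray(T,z2((84,370))),ray(S,z1((397,80)))))
```

```text
dp [ 0.0717 -0.0532  0.0078] rv [ 19.6  -19.66 -88.41] rows 2.148208267264909 12.941877788694947
B base [0.60012445 0.3376252  0.        ] [0.60825336 0.33973565 0.        ] A base [0.3919553 0.3601127 0.       ] [0.39570774 0.36175844 0.        ]
B top (array([0.60725254, 0.33603848, 0.12307139]), [np.float64(1.1853455411319196), np.float64(1.185345541131919)]) A top (array([0.39980285, 0.35917352, 0.12491137]), [np.float64(0.3413491027850074), np.float64(0.34134910278490466)])
```

Call:
carry_out(hand=[0.545,0.545,0.545,0.545,0.545,0.545,0.545,0.545,0.545,0.545,0.545,0.545,0.545,0.545,0.545,0.545], dp=[[0,0,-0.02],[0,0,-0.03],[0.01,-0.01,-0.03],[0.02,-0.02,-0.03],[0.03,-0.03,-0.02],[0.04,-0.04,-0.01],[0.05,-0.05,0],[0.06,-0.053,0.0078],[0.0717,-0.0532,0.0078],[0.0717,-0.0532,0.0078],[0.0717,-0.0532,0.0078],[0.0717,-0.0532,0.0078],[0.0717,-0.0532,0.0078],[0.0717,-0.0532,0.0078],[0.0717,-0.0532,0.0078],[0.0717,-0.0532,0.0078]], rotation=[[1.5,-1.5,-6.8],[3,-3,-13.6],[4.5,-4.5,-20.4],[6,-6,-27.2],[7.5,-7.5,-34],[9,-9,-40.8],[10.5,-10.5,-47.6],[12,-12,-54.4],[13.6,-13.6,-61.2],[15.1,-15.1,-68],[16.6,-16.6,-74.8],[18.1,-18.1,-81.6],[19.6,-19.66,-88.41],[19.6,-19.66,-88.41],[19.6,-19.66,-88.41],[19.6,-19.66,-88.41]])

```text
time: 6.47
position: [0.5, 0.05, 0.41]
tool_rot: [[0.216, 0.976, 0.001], [0.976, -0.216, 0.001], [0.001, 0.001, -1.0]]
force: [-0.6, -0.7, -1.4]
grip_width: 0.0389
```

```bash
cat > lk.py <<'E'
from h import *
import glob
def chain(q):
    r=lambda ax,a:Ro.from_euler(ax,a).as_matrix()
    Rs=[];R=np.eye(3);Rs.append(R)
    for ax,a in zip('zyzyzyz',[-q[0],q[1],-q[2],q[3],-q[4],q[5],-q[6]]):
        R=R@r(ax,a);Rs.append(R)
    return Rs
def fit():
    d=[np.load(f) for f in sorted(glob.glob("q*.npy"))]
    d.append(np.r_[[-1.23872656,.70709012,-.02760453,1.4850038,.02198828,.95090091,-.07550491],[.20991882,.53522946,.40423373]])
    d.append(np.r_[[-.51,.75,-.22,1.38,.18,1.03,.91],[.5076,.3214,.4045]])
    # params: p0z, p2x, p3(z,x,y) , p4x p4y, p5z, p6x,p7z
    cols=[(0,2),(3,2),(3,0),(3,1),(4,0),(5,2),(5,1),(6,0),(7,2)]
    A=[];b=[];w=[]
    for x in d:
        Rs=chain(x[:7]);wt=1 if len(x)>10 or abs(x[0]+1.2387)<1e-3 else .3
        M=np.stack([Rs[i][:,k] for i,k in cols],1);A.append(M*wt);b.append(x[7:10]*wt)
    A=np.vstack(A);b=np.concatenate(b)
    prior=np.array([.35,.4,0,0,0,.4,0,0.05,.12]);lam=2e-3
    p=np.linalg.solve(A.T@A+lam**2*np.eye(len(prior)),A.T@b+lam**2*prior)
    return cols,p,(A@p-b).reshape(-1,3)
def fkp(q,cols,p):
    Rs=chain(q);return sum(Rs[i][:,k]*v for (i,k),v in zip(cols,p)),Rs[7]@np.diag([-1,-1,1])
def save(n):
    from workcell import get_state
    s=get_state();np.save(f"q{n}.npy",np.r_[s["joint_positions"],s["position"],s["tool_rot"].ravel()]);print(s["time"],s["position"].round(4),s["joint_positions"].round(3),s["grip_width"],s["force"].round(1))
E
python3 - <<'E'
from lk import *
save(5)
c,p,r=fit();print(p.round(3));print((r*1e3).round(1))
E
```

```text
6.4667 [0.5  0.05 0.41] [-0.076  0.594 -0.153  1.734  0.116  0.821  1.071] 0.03893997140999243 [-0.6 -0.7 -1.4]
[ 0.345  0.52   0.014 -0.037  0.008  0.301  0.005  0.014  0.145]
[[ 0.   0.   0. ]
 [-0.   0.3 -0. ]
 [ 0.2 -0.2  0. ]
 [ 0.4 -0.  -0.1]]
```

Run:
```python
from h import *
goto([.5063,.3203,.418],down(96))
```

```text
dp [ 0.2652 -0.0522 -0.0078] rv [  0.07  -0.04 -18.47] rows 6.485631433426714 2.579651893985128
```

Call:
carry_out(hand=[0.545,0.545,0.545,0.545,0.545,0.545,0.545,0.545,0.545,0.545], dp=[[0.02,-0.004,-0.005],[0.06,-0.011,-0.0078],[0.1,-0.02,-0.0078],[0.14,-0.027,-0.0078],[0.18,-0.035,-0.0078],[0.22,-0.043,-0.0078],[0.25,-0.049,-0.0078],[0.2652,-0.0522,-0.0078],[0.2652,-0.0522,-0.0078],[0.2652,-0.0522,-0.0078]], rotation=[[0,0,-3],[0,0,-6],[0,0,-9],[0,0,-12],[0,0,-15],[0,0,-18.47],[0,0,-18.47],[0,0,-18.47],[0,0,-18.47],[0,0,-18.47]])

```text
time: 7.3
position: [0.5049, 0.321, 0.4175]
tool_rot: [[-0.108, 0.994, 0.0], [0.994, 0.108, 0.0], [0.0, 0.0, -1.0]]
force: [-0.7, -0.8, -0.7]
grip_width: 0.0392
```

Run:
```python
from lk import *
save(6)
c,p,r=fit();print(p.round(3));print((r*1e3).round(1))
goto([.5063,.3203,.279],down(96))
```

```text
7.3 [0.5049 0.321  0.4175] [-0.519  0.735 -0.211  1.37   0.162  1.053  0.921] 0.039227452660169984 [-0.7 -0.8 -0.7]
[ 0.326  0.52   0.003 -0.032 -0.     0.293  0.     0.005  0.144]
[[ 0.   0.1  0. ]
 [ 0.3  0.  -0.3]
 [ 0.4  0.5 -0.4]
 [-0.3 -0.8  0.6]
 [ 0.4 -0.6  0.3]]
dp [-0.0009  0.0013  0.1385] rv [ 0.02 -0.01  0.18] rows 3.322450248214467 0.025294810950939245
```

Call:
carry_out(hand=[0.545,0.545,0.545,0.545,0.545,0.545,0.545,0.545,0.545], dp=[[0,0,0],[0,0,0.02],[0,0,0.045],[0,0,0.065],[0,0,0.085],[0,0,0.105],[0,0,0.125],[0,0,0.137],[0,0,0.137]], rotation=[[0,0,0],[0,0,0],[0,0,0],[0,0,0],[0,0,0],[0,0,0],[0,0,0],[0,0,0],[0,0,0]])

```text
time: 8.05
position: [0.5053, 0.3191, 0.2791]
tool_rot: [[-0.106, 0.994, -0.002], [0.994, 0.106, -0.002], [-0.002, -0.002, -1.0]]
force: [-0.5, 0.4, -1.0]
grip_width: 0.0389
```

Run:
```python
from lk import *
save(7)
c,p,r=fit();print(p.round(3));print((r*1e3).round(1))
from scipy.optimize import least_squares
lo=np.array([-2.71,-.32,-1.57,0,-1.46,0,-2.83]);hi=np.array([2.71,2.16,1.52,2.45,4.6,2.02,2.83])
def ik(x,R,q0):
    f=lambda q:np.r_[(fkp(q,c,p)[0]-x)*20,Ro.from_matrix(fkp(q,c,p)[1].T@R).as_rotvec()*5,(q-q0)*.01]
    s=least_squares(f,np.clip(q0,lo+.01,hi-.01),bounds=(lo,hi));return s.x.round(2),np.abs(s.fun[:3]/20).max().round(4),np.degrees(np.abs(s.fun[3:6]/5).max()).round(2)
q5=np.load("q5.npy")[:7];q7=np.load("q7.npy")[:7]
C=np.array([.509,-.0063,0]);a=np.radians(-12.2);e=np.array([np.cos(a),np.sin(a),0]);up=np.array([0,0,1.])
t=np.radians(25);ax=-np.sin(t)*e+np.cos(t)*up;fl=C+.080*e+.0238*up
print("coax",ik(fl+ax*.2795,down(-12.2,25,-12.2),np.load("q4.npy")[:7]))
for be in(10,15,20,25):
    print("beta",be)
    for h in(.0095,.09):
        R=down(77.8,25-be,-12.2);g=fl+ax*(h+.115);print(" rotor",h,ik(g-R[:,2]*.155,R,q5))
    R=down(96,-be,6);g=np.array([.506,.3205,.123]);print(" stand",ik(g-R[:,2]*.155,R,q7),ik(g-R[:,2]*.155+[0,0,.14],R,q7))
    for yaw in (30,60,78,100):
        R=down(yaw,-be,yaw-90);g=np.array([.527,-.352,.0145+.115]);print(" tray",yaw,ik(g-R[:,2]*.155,R,q5),ik(g-R[:,2]*.155+[0,0,.08],R,q5))
```

```text
8.05 [0.5053 0.3191 0.2791] [-0.53   0.905 -0.179  1.53   0.213  0.728  0.876] 0.03894549191877046 [-0.5  0.4 -1. ]
[ 0.324  0.52   0.001 -0.028 -0.002  0.291 -0.003  0.003  0.146]
[[-0.1 -0.2  0.1]
 [ 0.4  0.2 -0.1]
 [ 0.3  0.3 -0.1]
 [ 0.1  0.1 -0.6]
 [-0.6 -0.9  0.6]
 [ 0.4 -0.6  0.4]]
coax (array([-0.21,  0.76,  0.18,  2.09, -0.9 ,  0.  ,  0.59]), np.float64(0.0135), np.float64(6.23))
beta 10
 rotor 0.0095 (array([-0.12,  0.77,  0.08,  2.03,  0.19,  0.1 ,  1.1 ]), np.float64(0.0), np.float64(0.0))
 rotor 0.09 (array([-0.13,  0.59,  0.05,  2.06,  0.22,  0.24,  1.05]), np.float64(0.0), np.float64(0.0))
 stand (array([-0.47,  0.98, -0.25,  1.33,  0.14,  1.  ,  0.96]), np.float64(0.0), np.float64(0.0)) (array([-0.47,  0.83, -0.26,  1.17,  0.1 ,  1.31,  0.98]), np.float64(0.0), np.float64(0.0))
 tray 30 (array([ 0.6 ,  1.02, -0.06,  1.16, -0.03,  1.11,  1.1 ]), np.float64(0.0), np.float64(0.0)) (array([ 0.6 ,  0.94, -0.05,  1.08, -0.04,  1.28,  1.1 ]), np.float64(0.0), np.float64(0.0))
 tray 60 (array([ 0.59,  1.03, -0.13,  1.14,  0.12,  1.15,  1.5 ]), np.float64(0.0), np.float64(0.0)
[... 3367 characters left out ...]
.0), np.float64(0.0)) (array([ 0.66,  1.12, -0.14,  0.69, -0.07,  1.73,  1.1 ]), np.float64(0.0), np.float64(0.0))
 tray 60 (array([ 0.57,  1.22, -0.13,  0.7 ,  0.11,  1.66,  1.53]), np.float64(0.0), np.float64(0.0)) (array([ 0.57,  1.15, -0.14,  0.6 ,  0.11,  1.83,  1.53]), np.float64(0.0), np.float64(0.0))
 tray 78 (array([ 0.52,  1.2 , -0.13,  0.76,  0.22,  1.61,  1.77]), np.float64(0.0), np.float64(0.0)) (array([ 0.51,  1.13, -0.13,  0.67,  0.21,  1.78,  1.8 ]), np.float64(0.0), np.float64(0.0))
 tray 100 (array([ 0.47,  1.15, -0.13,  0.91,  0.35,  1.48,  2.03]), np.float64(0.0), np.float64(0.0)) (array([ 0.46,  1.07, -0.13,  0.83,  0.34,  1.63,  2.08]), np.float64(0.0), np.float64(0.0))
```

Run:
```python
from lk import *
from workcell import get_state
s=get_state();L=.154
R=s["tool_rot"];g=np.array([.506,.3203,.1235])
for be in (7,14,20):
    R2=down(96.1,-be,6.1);goto(g-R2[:,2]*L,R2)
```

```text
dp [0.0011 0.0196 0.0027] rv [6.89 0.09 0.01] rows 0.4751911376441495 0.9625980087503048
dp [0.0011 0.0381 0.0061] rv [13.89  0.09  0.  ] rows 0.9255266044455528 1.9402119739801928
dp [0.0011 0.0535 0.0108] rv [19.89  0.09 -0.  ] rows 1.3094451102528626 2.7781889666028663
```

Call:
carry_out(hand=[0.5,0.46,0.46,0.46,0.46,0.46,0.46,0.5,0.545,0.545,0.545], dp=[[0,0,0],[0,0,0],[0,0,0],[0.0005,0.0196,0.0025],[0.0005,0.0381,0.006],[0.0005,0.0535,0.0108],[0.0005,0.0535,0.0108],[0.0005,0.0535,0.0108],[0.0005,0.0535,0.0108],[0.0005,0.0535,0.0108],[0.0005,0.0535,0.0108]], rotation=[[0,0,0],[0,0,0],[0,0,0],[6.9,0,0],[13.9,0,0],[20,0,0],[20,0,0],[20,0,0],[20,0,0],[20,0,0],[20,0,0]])

```text
time: 8.97
position: [0.5577, 0.3271, 0.2709]
tool_rot: [[-0.11, 0.935, -0.338], [0.994, 0.103, -0.037], [0.0, -0.34, -0.941]]
force: [-0.2, -0.5, -0.1]
grip_width: 0.0392
```

Run:
```python
from lk import *
save(8)
from workcell import *
for n in("wrist","scene"):
    c=capture(n);cv2.imwrite(f"pics/{n}8.png",c["image"] if n=="wrist" else cv2.resize(c["image"][150:350,400:640],None,fx=3,fy=3))
    np.savez(f"{n}8.npz",**c)
```

```text
8.9667 [0.5577 0.3271 0.2709] [-0.439  1.065 -0.291  1.137  0.09   1.267  1.019] 0.039207227682689444 [-0.2 -0.5 -0.1]
```

View pics/wrist8.png

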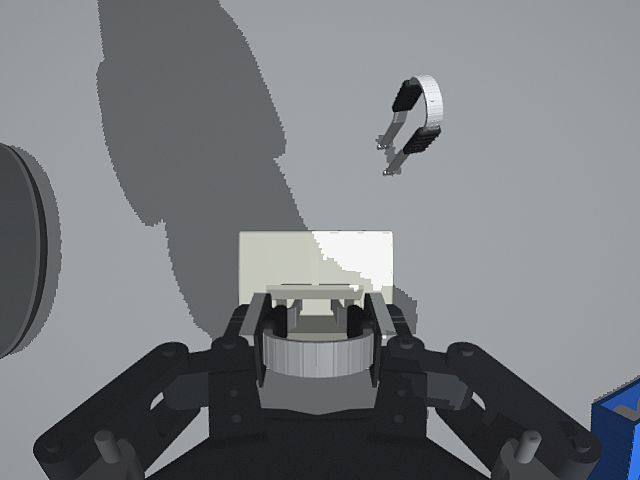

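View pics/scene8.png

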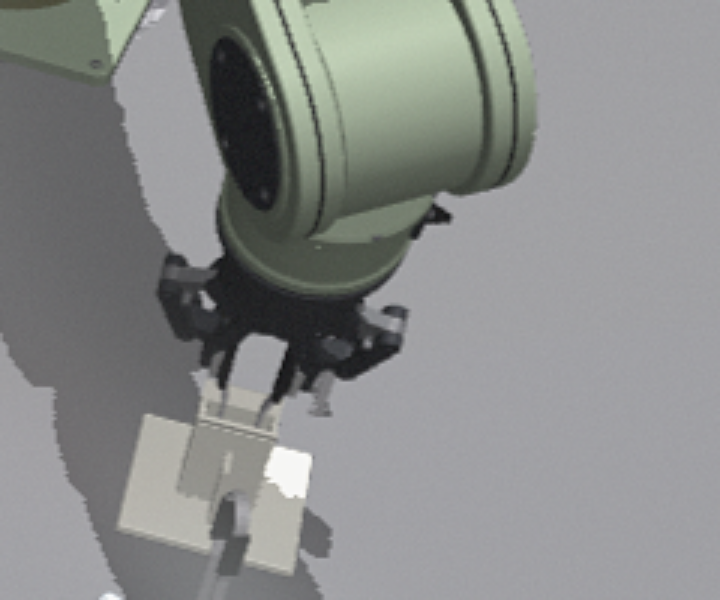

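Call:
carry_out(hand=[0.545,0.545,0.545,0.545,0.545,0.545,0.545,0.545,0.545], dp=[[0,-0.0034,-0.0094],[0,-0.0102,-0.0282],[0,-0.017,-0.047],[0,-0.0238,-0.0659],[0,-0.0306,-0.0847],[0,-0.0374,-0.1035],[0,-0.0442,-0.1223],[0,-0.0476,-0.1317],[0,-0.0476,-0.1317]], rotation=[[0,0,0],[0,0,0],[0,0,0],[0,0,0],[0,0,0],[0,0,0],[0,0,0],[0,0,0],[0,0,0]])

```text
time: 9.82
position: [0.5585, 0.3269, 0.4125]
tool_rot: [[-0.109, 0.935, -0.337], [0.994, 0.103, -0.035], [0.002, -0.339, -0.941]]
force: [0.3, -0.1, -1.7]
grip_width: 0.0392
```

Run:
```python
from lk import *
save(9)
from workcell import *
for n in("wrist","scene"):
    c=capture(n);cv2.imwrite(f"pics/{n}9.png",c["image"] if n=="wrist" else cv2.resize(c["image"][150:350,400:640],None,fx=3,fy=3))
    np.savez(f"{n}9.npz",**c)
```

```text
9.8167 [0.5585 0.3269 0.4125] [-0.446  0.922 -0.297  0.966  0.055  1.573  1.008] 0.03924503060729889 [ 0.3 -0.1 -1.7]
```

View pics/wrist9.png

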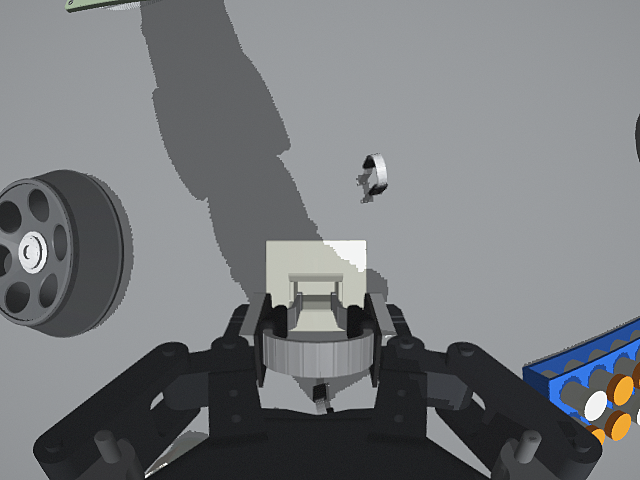

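View pics/scene9.png

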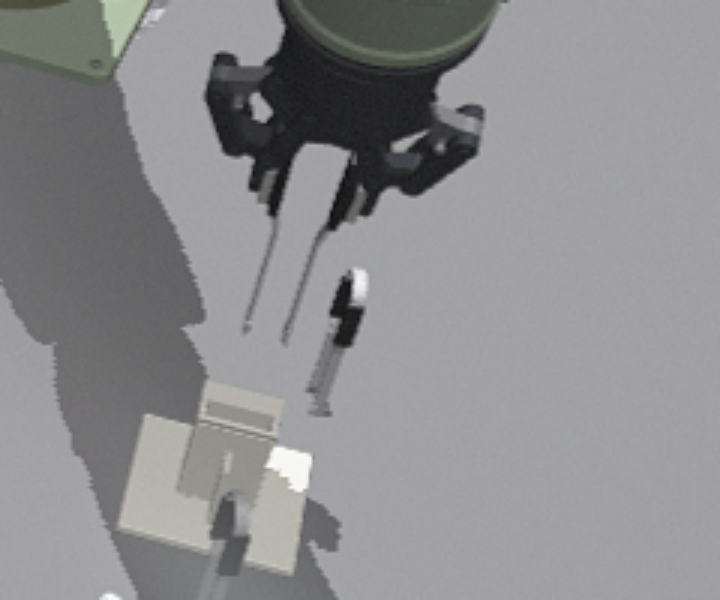

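```bash
cat > tg.py <<'E'
from lk import *
d=np.load("q8.npy");p8=d[7:10];R8=d[10:].reshape(3,3)
TIP=R8.T@(np.array([.506,.3203,.0085])-p8);AX=R8.T@np.array([0,0,1.]);
def tip(p,R): return p+R@TIP,R@AX
E
python3 - <<'E'
from tg import *
from workcell import *
s=get_state();t,a=tip(s["position"],s["tool_rot"]);print(TIP,AX,t,a)
S=dict(np.load("scene9.npz"));W=dict(np.load("wrist9.npz"))
yv=s["tool_rot"][:,0]
for k in(-.0115,.0115): print("pred",proj(S,t+k*yv), (proj(S,t+k*yv)-[400,150])*3, fproj(W,t+k*yv))
a=S["image"][235:285,460:520];cv2.imwrite("pics/s9z.png",cv2.resize(a,None,fx=10,fy=10,interpolation=cv2.INTER_CUBIC))
E
```

```text
[-0.00122345  0.04007509  0.26454288] [ 3.40330503e-04 -3.39683467e-01 -9.40539753e-01] [0.50615202 0.31970302 0.14729614] [2.41031983e-03 9.00613834e-04 9.99996690e-01]
pred [480.69299061 259.7314963 ] [242.07897183 329.1944889 ] [297.60396008 299.08243807]
pred [493.93740595 262.9162198 ] [281.81221784 338.74865939] [330.21698223 299.09317478]
```

View pics/s9z.png

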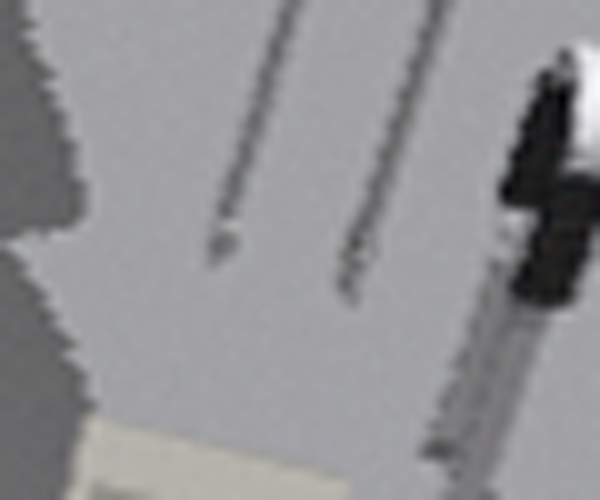

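Run:
```python
from h import *
W=dict(np.load("wrist4.npz"));im=W["image"]
cv2.imwrite("pics/w4z.png",cv2.resize(im[120:300,150:360],None,fx=3.3,fy=3.3,interpolation=cv2.INTER_CUBIC)[:600])
```

```text
(no output)
```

View pics/w4z.png

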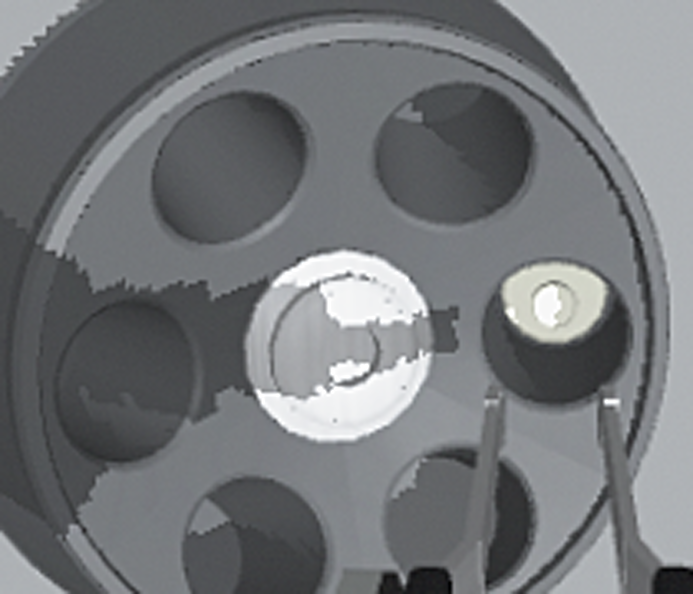

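Run:
```python
from h import *
W=dict(np.load("wrist4.npz"))
z=lambda p:(np.array(p)+.5)/3.3-.5+[150,120]
P=[plane(fray(W,z(p)),.080) for p in [(557,333),(455,153),(231,167),(128,382)]]
print(np.round(P,4))
# fit centre+angle, radius 54
from scipy.optimize import least_squares
angs=np.radians([0,60,120,180])
best=None
for sgn in(1,-1):
    f=lambda v:np.concatenate([[v[0]+v[3]*np.cos(v[2]+sgn*a)-p[0],v[1]+v[3]*np.sin(v[2]+sgn*a)-p[1]] for a,p in zip(angs,P)])
    r=least_squares(f,[.509,-.006,-.2,.054]);print(r.x[:2],np.degrees(r.x[2]),r.x[3],np.abs(r.fun).max())
hub=plane(fray(W,z((338.5,346))),.070);print("hub",hub)
C=np.array([.509,-.0063,0]);a=np.radians(-12.2);e=np.array([np.cos(a),np.sin(a),0]);up=np.array([0,0,1.])
t=np.radians(25);ax=-np.sin(t)*e+np.cos(t)*up;fl=C+.080*e+.0238*up
def hitn(r,pt,n): o,d=r;return o+d*((pt-o)@n)/(d@n)
ev=np.cos(t)*e+np.sin(t)*up;tv=np.cross(up,e)
for nm,p,h in(("knob",(553,305),.028),("mouth",(557,333),.062)):
    q=hitn(fray(W,z(p)),fl+ax*h,ax)-(fl+ax*h);print(nm,"radial",q@ev,"tang",q@tv)
for nm,p,h in(("disc L",(501,300),.008),("disc R",(609,305),.008)):
    q=hitn(fray(W,z(p)),fl+ax*h,ax)-(fl+ax*h);print(nm,"radial",q@ev,"tang",q@tv)
# jaws tips check
```

```text
[[ 0.5628 -0.0179  0.08  ]
 [ 0.5461  0.0346  0.08  ]
 [ 0.4926  0.0462  0.08  ]
 [ 0.4557  0.0055  0.08  ]]
[ 0.50926447 -0.00609827] -12.291165976622066 0.054837410748972096 0.00010316119839719196
[0.51703602 0.02955815] -12.304129587448209 0.029440763462869297 0.04113872449883822
hub [ 0.50857511 -0.0058352   0.07      ]
knob radial 7.936372156606343e-05 tang 0.00010429959546099244
mouth radial 0.0010955038037923908 tang 0.00019359319193033362
disc L radial -0.015575432223232195 tang -0.0027560807005821233
disc R radial 0.016986440945387822 tang -0.004256339507070922
```

```bash
cat >> tg.py <<'E'
TIP[0]=0;AX[0]=0;AX/=np.linalg.norm(AX)
be=np.degrees(np.arctan2(-AX[1],-AX[2]))
up=np.array([0,0,1.])
C=np.array([.5091,-.0062,0]);aa=np.radians(-12.25);e=np.array([np.cos(aa),np.sin(aa),0])
t25=np.radians(25);ax=-np.sin(t25)*e+np.cos(t25)*up;fl=C+.080*e+.0238*up
RR=down(77.75,25-be,-12.25)
def pose(h): return fl+ax*h-RR@TIP
E
python3 - <<'E'
from tg import *
print(be,RR@AX-ax,RR.round(3))
for h in(.10,.05,.0095): print(pose(h));goto(pose(h),RR)
print("along axis in tool:",RR.T@ax)
E
```

```text
19.8575915683551 [-1.11022302e-16  4.16333634e-17  1.11022302e-16] [[ 0.212  0.973  0.088]
 [ 0.977 -0.211 -0.019]
 [ 0.     0.09  -0.996]]
[ 0.48380242 -0.00070736  0.37431688]
dp [-0.3174 -0.0912  0.0708] rv [-24.92   2.43  18.48] rows 8.098609394996787 4.346587293397259
[ 0.50445221 -0.00519087  0.32900149]
dp [-0.3241 -0.0568  0.1065] rv [-24.92   2.43  18.48] rows 8.29322786342284 4.346587293397259
[ 0.52117854 -0.00882251  0.29229602]
dp [-0.3295 -0.029   0.1355] rv [-24.92   2.43  18.48] rows 8.57143298997106 4.346587293397259
along axis in tool: [-4.11270723e-17 -3.39683487e-01 -9.40539807e-01]
```

Call:
carry_out(hand=[0.545,0.545,0.545,0.545,0.545,0.545,0.545,0.545,0.545,0.545,0.545,0.545,0.545], dp=[[-0.02,-0.006,0.002],[-0.055,-0.016,0.006],[-0.09,-0.027,0.012],[-0.125,-0.037,0.018],[-0.16,-0.047,0.025],[-0.195,-0.057,0.033],[-0.23,-0.067,0.042],[-0.265,-0.077,0.052],[-0.295,-0.086,0.062],[-0.3174,-0.0912,0.0708],[-0.3174,-0.0912,0.0708],[-0.3174,-0.0912,0.0708],[-0.3174,-0.0912,0.0708]], rotation=[[-1.5,0.1,1.1],[-4.2,0.4,3.1],[-7,0.7,5.2],[-9.8,0.9,7.2],[-12.5,1.2,9.3],[-15.3,1.5,11.3],[-18,1.8,13.4],[-20.8,2,15.4],[-23,2.2,17.1],[-24.92,2.43,18.48],[-24.92,2.43,18.48],[-24.92,2.43,18.48],[-24.92,2.43,18.48]])

```text
time: 11.0
position: [0.4839, -0.0002, 0.3743]
tool_rot: [[0.211, 0.974, 0.087], [0.977, -0.211, -0.018], [0.001, 0.088, -0.996]]
force: [0.1, 0.8, -1.4]
grip_width: 0.0392
```

Run:
```python
from tg import *
save("A")
from workcell import *
s=get_state();print(tip(s["position"],s["tool_rot"]),fl+ax*.1,ax)
for n in("wrist","scene","top"):
    c=capture(n);np.savez(f"{n}A.npz",**c);im=c["image"]
    if n=="scene": im=cv2.resize(im[100:300,230:430],None,fx=3,fy=3)
    if n=="top": im=cv2.resize(im[210:350,250:400],None,fx=4,fy=4)
    cv2.imwrite(f"pics/{n}A.png",im)
t,a=tip(s["position"],s["tool_rot"]);yv=s["tool_rot"][:,0];W=dict(np.load("wristA.npz"));S=dict(np.load("sceneA.npz"))
for k in(-.0115,.0115):print(fproj(W,t+k*yv),(proj(S,t+k*yv)-[230,100])*3)
print("pocket mouth",fproj(W,fl+ax*.062),(proj(S,fl+ax*.062)-[230,100])*3)
```

```text
11.0 [ 4.839e-01 -2.000e-04  3.743e-01] [ 0.017  0.607 -0.153  1.888  0.21   0.578  1.08 ] 0.03918525045286268 [ 0.1  0.8 -1.4]
(array([ 0.5457984 , -0.01338596,  0.11430007]), array([-0.4121079 ,  0.08849088,  0.90682768])) [ 0.54597892 -0.0142072   0.11443078] [-0.41299571  0.08967016  0.90630779]
[300.07580304 301.09133149] [213.30400658 388.02843352]
[333.01340172 301.08715676] [241.88629886 403.33830201]
pocket mouth [315.63486313 296.3906356 ] [210.65529712 447.84198493]
```

View pics/wristA.png

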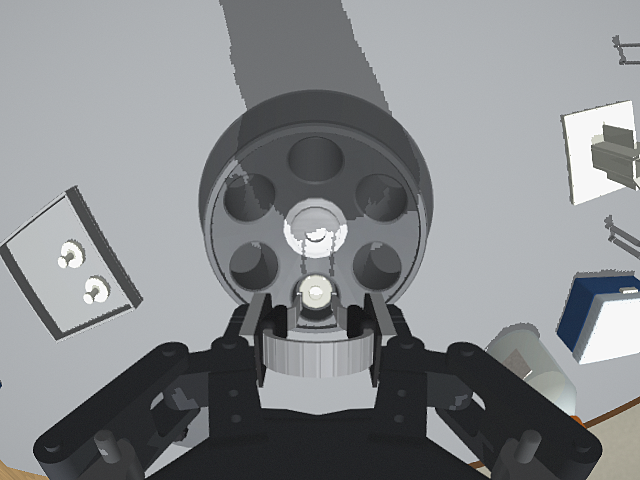

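View pics/sceneA.png

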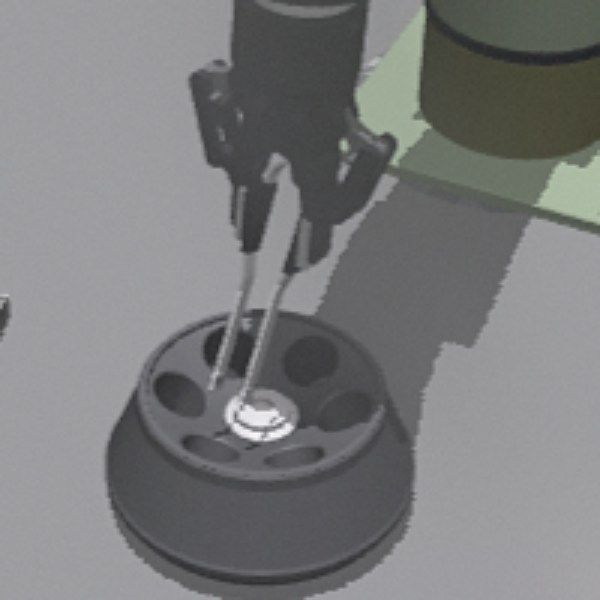

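View pics/topA.png

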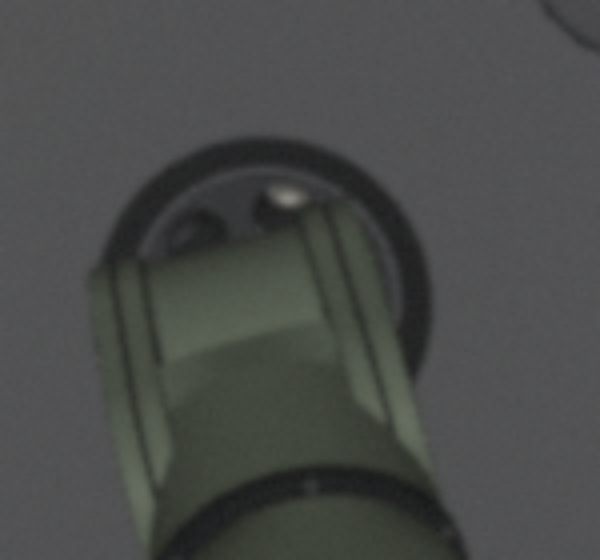

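Call:
carry_out(hand=[0.545,0.545,0.545,0.545,0.545,0.545,0.545], dp=[[0,0.0041,0.0113],[0,0.0092,0.0254],[0,0.0136,0.0376],[0,0.0177,0.0489],[0,0.0204,0.0564],[0,0.0221,0.0611],[0,0.0221,0.0611]], rotation=[[0,0,0],[0,0,0],[0,0,0],[0,0,0],[0,0,0],[0,0,0],[0,0,0]])

```text
time: 11.73
position: [0.511, -0.0065, 0.3149]
tool_rot: [[0.212, 0.973, 0.087], [0.977, -0.211, -0.019], [0.0, 0.089, -0.996]]
force: [0.8, 0.2, -0.6]
grip_width: 0.0394
```

Run:
```python
from tg import *
save("B")
from workcell import *
s=get_state();t,a=tip(s["position"],s["tool_rot"]);v=t-fl-ax*.035;print("dev mm: along",v@ax*1e3,"rad",v@np.cross(np.cross(up,e),ax)*1e3,"tan",v@np.cross(up,e)*1e3)
c=capture("wrist");np.savez("wristB.npz",**c);cv2.imwrite("pics/wristB.png",cv2.resize(c["image"][200:400,220:420],None,fx=3,fy=3))
```

```text
11.7333 [ 0.511  -0.0065  0.3149] [ 0.013  0.736 -0.124  1.866  0.24   0.47   1.071] 0.0393862140393718 [ 0.8  0.2 -0.6]
dev mm: along -0.5348576722048886 rad -0.2456831883504811 tan 0.15938328281040204
```

View pics/wristB.png

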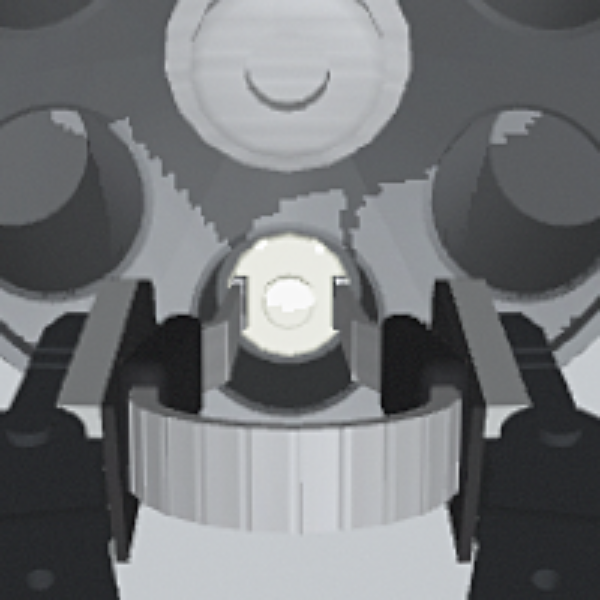

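Call:
carry_out(hand=[0.545,0.545,0.545,0.545,0.545], dp=[[0,0.0034,0.0094],[0,0.0068,0.0188],[0,0.0084,0.0232],[0,0.0084,0.0232],[0,0.0084,0.0232]], rotation=[[0,0,0],[0,0,0],[0,0,0],[0,0,0],[0,0,0]])

```text
time: 12.2
position: [0.5209, -0.0087, 0.2932]
tool_rot: [[0.212, 0.973, 0.087], [0.977, -0.211, -0.019], [0.0, 0.089, -0.996]]
force: [-0.5, 0.4, -0.7]
grip_width: 0.0389
```

Run:
```python
from tg import *
save("C")
from workcell import *
s=get_state();t,a=tip(s["position"],s["tool_rot"]);v=t-fl;print("dev mm: along",v@ax*1e3,"rad",v@np.cross(np.cross(up,e),ax)*1e3,"tan",v@np.cross(up,e)*1e3)
c=capture("wrist");np.savez("wristC.npz",**c);cv2.imwrite("pics/wristC.png",cv2.resize(c["image"][200:400,220:420],None,fx=3,fy=3))
```

```text
12.2 [ 0.5209 -0.0087  0.2932] [ 0.012  0.783 -0.114  1.85   0.249  0.437  1.069] 0.038928725318554146 [-0.5  0.4 -0.7]
dev mm: along 10.458791276466965 rad 0.018377407438305647 tan 0.10494093670499936
```

View pics/wristC.png

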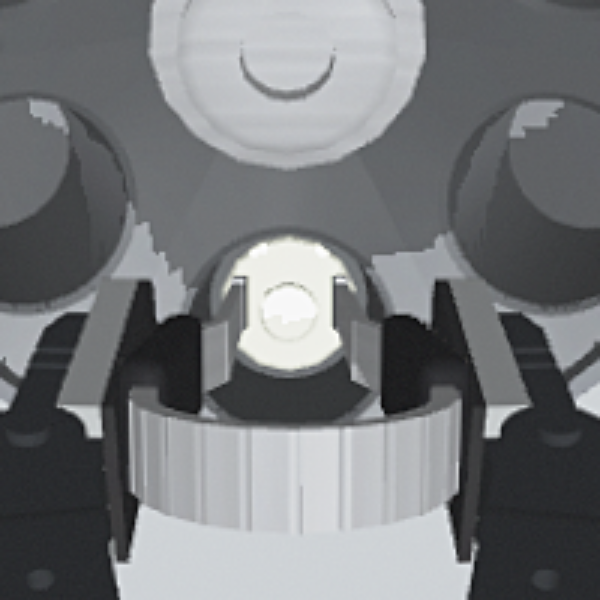

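Call:
carry_out(hand=[0.545,0.545,0.545], dp=[[0,0.0003,0.0009],[0,0.0005,0.0014],[0,0.0005,0.0014]], rotation=[[0,0,0],[0,0,0],[0,0,0]])

```text
time: 12.5
position: [0.5216, -0.0088, 0.2923]
tool_rot: [[0.212, 0.973, 0.088], [0.977, -0.211, -0.019], [0.0, 0.09, -0.996]]
force: [-0.2, -1.1, -1.6]
grip_width: 0.0389
```

Call:
carry_out(hand=[0.545,0.545,0.545], dp=[[0,0.0003,0.0007],[0,0.0004,0.0011],[0,0.0004,0.0011]], rotation=[[0,0,0],[0,0,0],[0,0,0]])

```text
time: 12.75
position: [0.5221, -0.0089, 0.291]
tool_rot: [[0.212, 0.973, 0.088], [0.977, -0.211, -0.019], [0.0, 0.09, -0.996]]
force: [0.3, -0.2, -0.3]
grip_width: 0.0393
```

Call:
carry_out(hand=[0.56,0.575,0.59,0.61,0.63,0.63], dp=[[0,0,0],[0,0,0],[0,0,0],[0,0,0],[0,0,0],[0,0,0]], rotation=[[0,0,0],[0,0,0],[0,0,0],[0,0,0],[0,0,0],[0,0,0]])

```text
time: 13.25
position: [0.522, -0.0089, 0.2911]
tool_rot: [[0.212, 0.973, 0.088], [0.977, -0.211, -0.019], [0.0, 0.09, -0.996]]
force: [-1.5, 0.0, 0.5]
grip_width: 0.0363
```

Run:
```python
from tg import *
save("D")
from workcell import *
c=capture("wrist");np.savez("wristD.npz",**c);cv2.imwrite("pics/wristD.png",cv2.resize(c["image"][200:400,220:420],None,fx=3,fy=3))
```

```text
13.25 [ 0.522  -0.0089  0.2911] [ 0.012  0.788 -0.113  1.848  0.25   0.434  1.069] 0.03628034266399942 [-1.5  0.   0.5]
```

View pics/wristD.png

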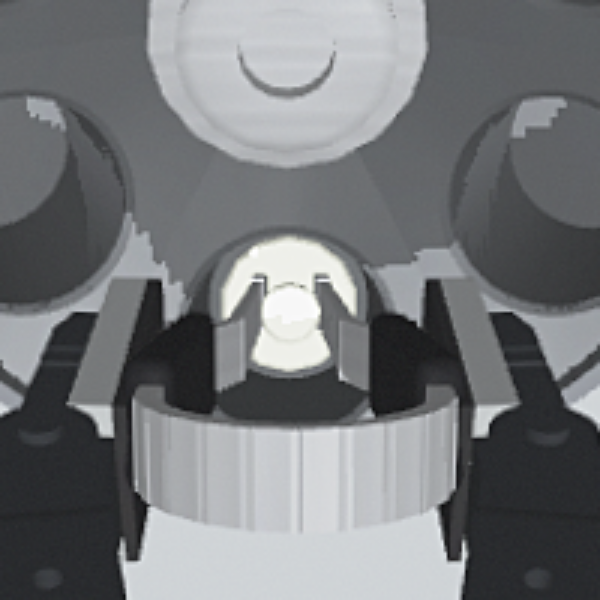

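Call:
carry_out(hand=[0.65,0.65,0.65], dp=[[0,0,0],[0,0,0],[0,0,0]], rotation=[[0,0,0],[0,0,0],[0,0,0]])

```text
time: 13.55
position: [0.522, -0.009, 0.2911]
tool_rot: [[0.212, 0.973, 0.088], [0.977, -0.211, -0.019], [0.0, 0.09, -0.996]]
force: [-1.3, 0.5, 0.1]
grip_width: 0.0365
```

Run:
```python
from tg import *
save("D")
from workcell import *
c=capture("wrist");np.savez("wristD2.npz",**c)
B=np.load("wristC.npz")["image"];im=c["image"]
cv2.imwrite("pics/cmp.png",np.hstack([cv2.resize(x[270:345,275:355],None,fx=5,fy=7,interpolation=cv2.INTER_CUBIC) for x in(B,im)]))
```

```text
13.55 [ 0.522  -0.009   0.2911] [ 0.012  0.788 -0.113  1.848  0.25   0.434  1.069] 0.03646378918386242 [-1.3  0.5  0.1]
```

View pics/cmp.png

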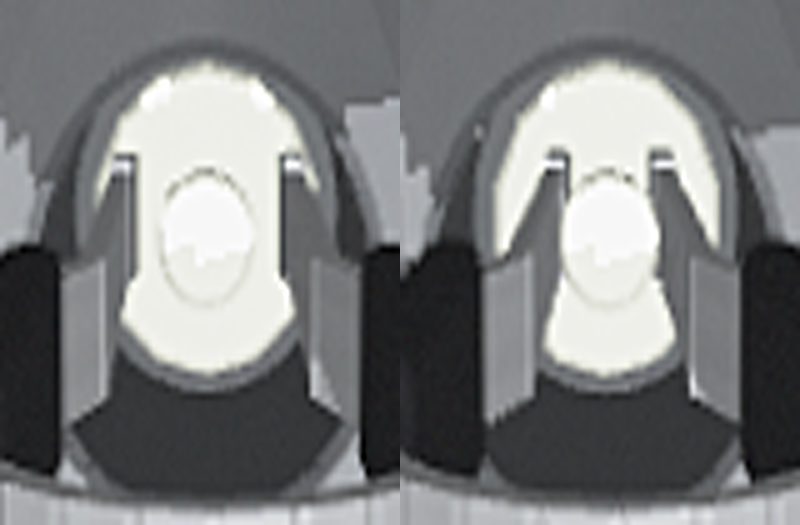

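Call:
carry_out(hand=[0.65,0.65,0.65,0.65,0.65], dp=[[0,-0.0014,-0.0038],[0,-0.0034,-0.0094],[0,-0.0068,-0.0188],[0,-0.0085,-0.0235],[0,-0.0085,-0.0235]], rotation=[[0,0,0],[0,0,0],[0,0,0],[0,0,0],[0,0,0]])

```text
time: 14.02
position: [0.5114, -0.0066, 0.3151]
tool_rot: [[0.212, 0.973, 0.089], [0.977, -0.211, -0.019], [0.001, 0.091, -0.996]]
force: [0.8, 0.5, -1.4]
grip_width: 0.0368
```

Run:
```python
from tg import *
save("E")
from workcell import *
c=capture("wrist");np.savez("wristE.npz",**c)
B=np.load("wristD2.npz")["image"];im=c["image"]
cv2.imwrite("pics/cmp2.png",np.hstack([cv2.resize(x[260:345,275:355],None,fx=5,fy=6.5,interpolation=cv2.INTER_CUBIC) for x in(B,im)]))
```

```text
14.0167 [ 0.5114 -0.0066  0.3151] [ 0.013  0.736 -0.123  1.865  0.241  0.468  1.071] 0.0367687431022447 [ 0.8  0.5 -1.4]
```

View pics/cmp2.png

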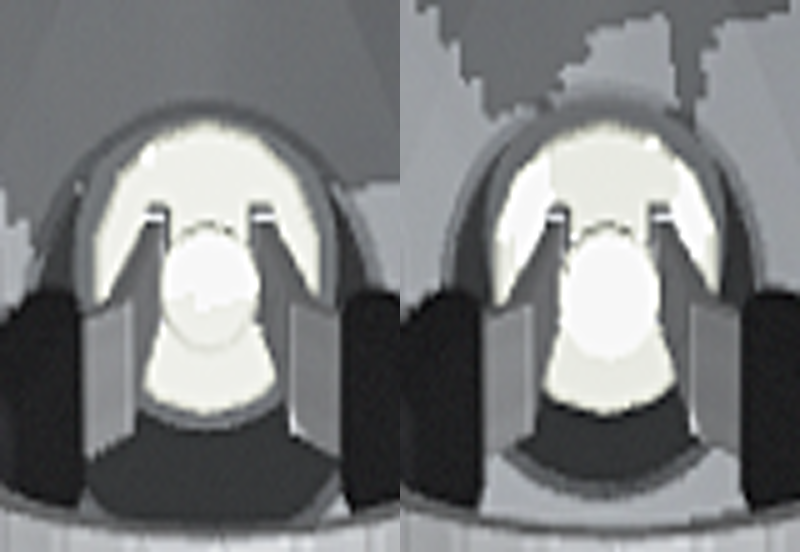

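Call:
carry_out(hand=[0.65,0.65,0.65,0.65,0.65,0.65,0.65,0.65], dp=[[0,-0.0034,-0.0094],[0,-0.0075,-0.0207],[0,-0.0115,-0.032],[0,-0.0156,-0.0432],[0,-0.0197,-0.0545],[0,-0.0238,-0.0658],[0,-0.0275,-0.0762],[0,-0.0275,-0.0762]], rotation=[[0,0,0],[0,0,0],[0,0,0],[0,0,0],[0,0,0],[0,0,0],[0,0,0],[0,0,0]])

```text
time: 14.73
position: [0.4777, 0.0007, 0.3892]
tool_rot: [[0.212, 0.973, 0.09], [0.977, -0.211, -0.019], [0.001, 0.092, -0.996]]
force: [0.5, 0.1, -0.8]
grip_width: 0.0367
```

Run:
```python
from tg import *
save("F")
from workcell import *
for n in("wrist","scene"):
    c=capture(n);np.savez(f"{n}F.npz",**c);im=c["image"]
    im=cv2.resize(im[100:280,230:430],None,fx=3.9,fy=3.3,interpolation=cv2.INTER_CUBIC) if n=="scene" else cv2.resize(im[200:400,220:420],None,fx=3,fy=3)
    cv2.imwrite(f"pics/{n}F.png",im)
```

```text
14.7333 [0.4777 0.0007 0.3892] [ 0.019  0.575 -0.16   1.888  0.203  0.606  1.083] 0.03665324961844678 [ 0.5  0.1 -0.8]
```

View pics/wristF.png

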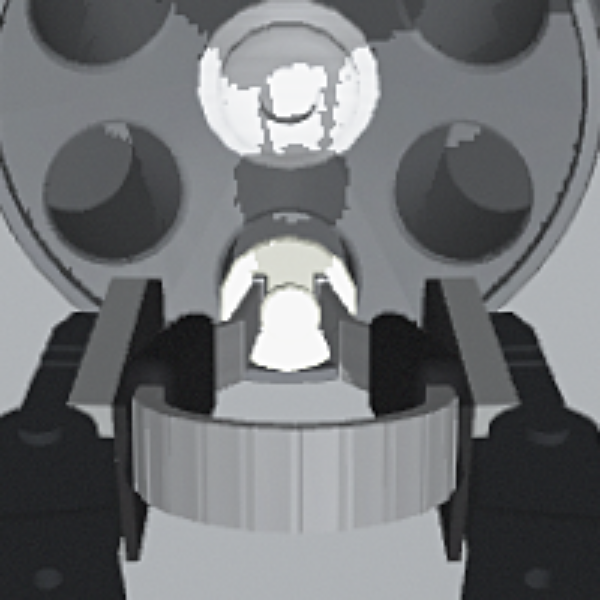

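View pics/sceneF.png

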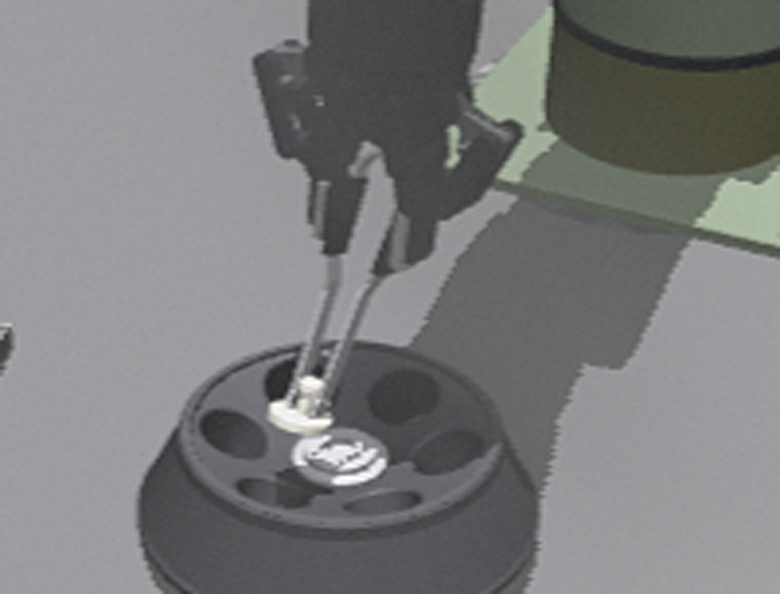

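Run:
```python
from tg import *
R=down(60,-be,-30)
for z in(.145,.0145):
    p=np.array([.526,-.349,z])-R@TIP;print(p);goto(p,R)
print(R.round(3),R@AX)
from workcell import *
s=get_state();print("up in tool",s["tool_rot"].T@up,tip(s["position"],s["tool_rot"])[0])
```

```text
[ 0.57117936 -0.37508431  0.40742595]
dp [-0.3473  0.1716 -0.0047] rv [24.84  2.25 17.75] rows 9.290879500301049 4.274876386002141
[ 0.57117936 -0.37508431  0.27692595]
dp [-0.3474  0.1598  0.1253] rv [24.84  2.25 17.75] rows 9.64953847888376 4.274876386002141
[[ 0.5    0.815 -0.294]
 [ 0.866 -0.47   0.17 ]
 [-0.    -0.34  -0.941]] [2.90524744e-17 1.06153536e-16 1.00000000e+00]
up in tool [ 5.78698145e-04  9.03752919e-02 -9.95907612e-01] [ 0.54065305 -0.01289081  0.12759627]
```

Call:
carry_out(hand=[0.65,0.65,0.65,0.65,0.65,0.65,0.65,0.65,0.65,0.65,0.65,0.65,0.65,0.65,0.65,0.65,0.65,0.65], dp=[[0,0.001,-0.012],[-0.005,0.003,-0.025],[-0.025,0.012,-0.03],[-0.05,0.025,-0.03],[-0.075,0.037,-0.03],[-0.1,0.05,-0.03],[-0.13,0.064,-0.028],[-0.16,0.079,-0.026],[-0.19,0.094,-0.024],[-0.22,0.109,-0.02],[-0.25,0.124,-0.016],[-0.28,0.138,-0.012],[-0.305,0.151,-0.009],[-0.325,0.161,-0.007],[-0.34,0.168,-0.005],[-0.3473,0.1716,-0.0047],[-0.3473,0.1716,-0.0047],[-0.3473,0.1716,-0.0047]], rotation=[[0,0,0],[0,0,0],[2,0.2,1.4],[4,0.4,2.8],[6,0.5,4.3],[8,0.7,5.7],[10,0.9,7.1],[12,1.1,8.6],[14,1.3,10],[16,1.4,11.4],[18,1.6,12.9],[20,1.8,14.3],[22,2,15.7],[24,2.2,17.1],[24.84,2.25,17.75],[24.84,2.25,17.75],[24.84,2.25,17.75],[24.84,2.25,17.75]])

```text
time: 16.33
position: [0.5713, -0.375, 0.4059]
tool_rot: [[0.5, 0.814, -0.296], [0.866, -0.47, 0.171], [-0.0, -0.341, -0.94]]
force: [0.6, 1.1, -0.5]
grip_width: 0.0361
```

Run:
```python
from tg import *
save("G")
from workcell import *
s=get_state();print(tip(s["position"],s["tool_rot"]))
for n in("wrist","scene"):
    c=capture(n);np.savez(f"{n}G.npz",**c);im=c["image"]
    im=cv2.resize(im[100:280,100:300],None,fx=3.6,fy=3.3,interpolation=cv2.INTER_CUBIC) if n=="scene" else im
    cv2.imwrite(f"pics/{n}G.png",im)
```

```text
16.3333 [ 0.5713 -0.375   0.4059] [ 0.566  1.019 -0.123  0.731  0.092  1.744  1.53 ] 0.03613817174799481 [ 0.6  1.1 -0.5]
(array([ 0.52563346, -0.34872665,  0.14354725]), array([ 1.73973009e-03, -6.95058215e-04,  9.99998245e-01]))
```

View pics/wristG.png

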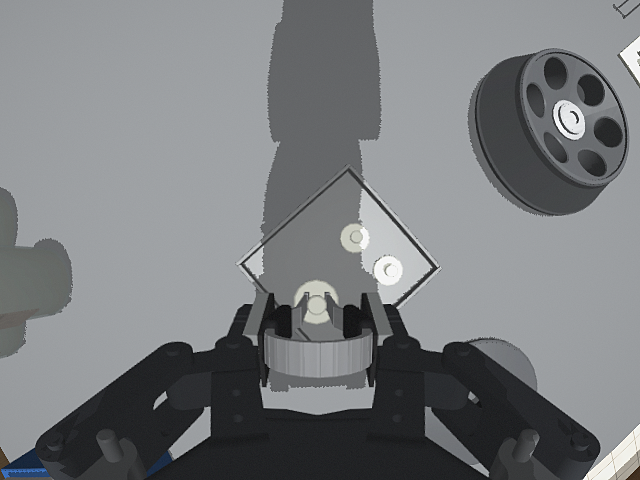

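View pics/sceneG.png

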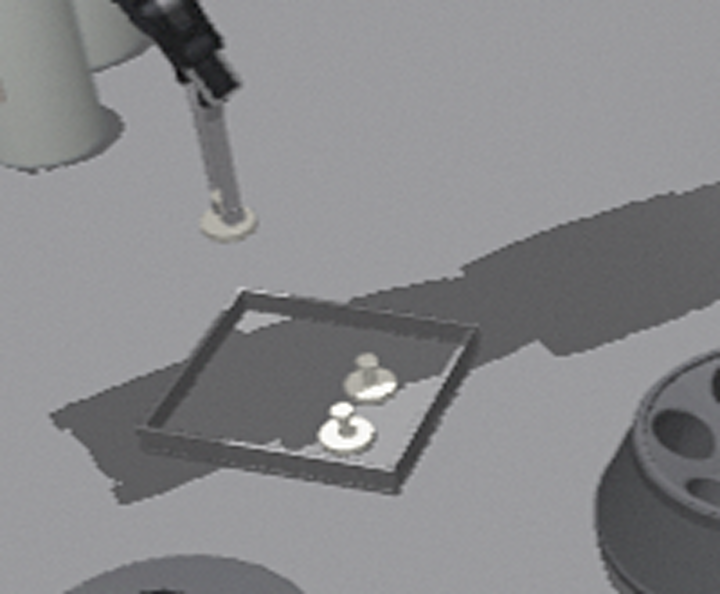

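Call:
carry_out(hand=[0.65,0.65,0.65,0.65,0.65,0.65,0.65,0.65], dp=[[0,0.0051,0.0141],[0,0.0119,0.0329],[0,0.0204,0.0564],[0,0.0289,0.0799],[0,0.0357,0.0987],[0,0.0408,0.1128],[0,0.0425,0.1175],[0,0.0425,0.1175]], rotation=[[0,0,0],[0,0,0],[0,0,0],[0,0,0],[0,0,0],[0,0,0],[0,0,0],[0,0,0]])

```text
time: 17.1
position: [0.5711, -0.3745, 0.2816]
tool_rot: [[0.5, 0.814, -0.296], [0.866, -0.47, 0.17], [-0.0, -0.342, -0.94]]
force: [-0.1, 0.2, -0.4]
grip_width: 0.0363
```

Run:
```python
from tg import *
save("H")
from workcell import *
s=get_state();print(tip(s["position"],s["tool_rot"]))
for n in("wrist","scene"):
    c=capture(n);np.savez(f"{n}H.npz",**c);im=c["image"]
    im=cv2.resize(im[180:260,120:250],None,fx=6,fy=6,interpolation=cv2.INTER_CUBIC) if n=="scene" else im
    cv2.imwrite(f"pics/{n}H.png",im)
```

```text
17.1 [ 0.5711 -0.3745  0.2816] [ 0.573  1.122 -0.128  0.911  0.107  1.463  1.514] 0.036306918702648905 [-0.1  0.2 -0.4]
(array([ 0.52541756, -0.34825182,  0.01927219]), array([ 1.84447696e-03, -7.93086616e-04,  9.99997984e-01]))
```

View pics/sceneH.png

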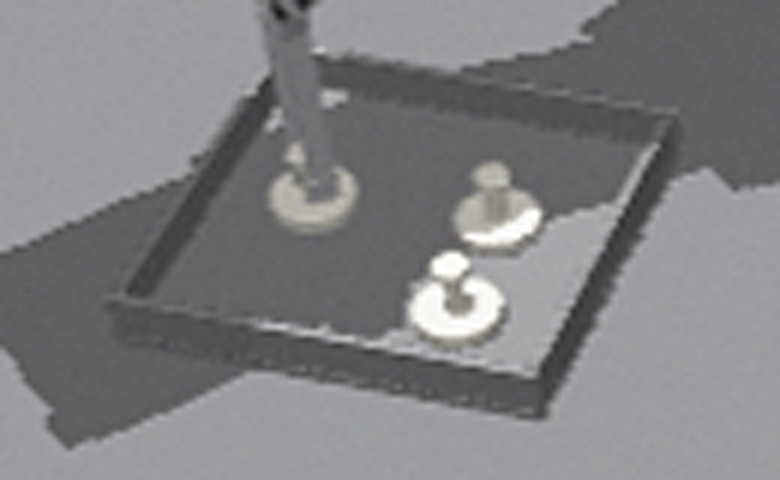

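Call:
carry_out(hand=[0.65,0.65,0.65,0.65], dp=[[0,0.0008,0.0023],[0,0.0016,0.0042],[0,0.0018,0.0052],[0,0.0018,0.0052]], rotation=[[0,0,0],[0,0,0],[0,0,0],[0,0,0]])

```text
time: 17.53
position: [0.571, -0.375, 0.2766]
tool_rot: [[0.5, 0.814, -0.295], [0.866, -0.47, 0.17], [-0.0, -0.34, -0.94]]
force: [0.7, 0.7, -0.1]
grip_width: 0.0368
```

Call:
carry_out(hand=[0.65,0.65,0.65], dp=[[0,0.0003,0.0008],[0,0.0005,0.0014],[0,0.0005,0.0014]], rotation=[[0,0,0],[0,0,0],[0,0,0]])

```text
time: 17.78
position: [0.571, -0.3751, 0.2751]
tool_rot: [[0.5, 0.814, -0.295], [0.866, -0.47, 0.17], [-0.0, -0.34, -0.94]]
force: [-0.0, 0.3, -1.2]
grip_width: 0.0363
```

Call:
carry_out(hand=[0.65,0.65,0.65], dp=[[0,0.0002,0.0006],[0,0.0003,0.0009],[0,0.0003,0.0009]], rotation=[[0,0,0],[0,0,0],[0,0,0]])

```text
time: 18.03
position: [0.571, -0.3752, 0.2744]
tool_rot: [[0.5, 0.814, -0.295], [0.866, -0.471, 0.169], [-0.001, -0.34, -0.94]]
force: [-0.8, -1.6, 2.6]
grip_width: 0.037
```

Call:
carry_out(hand=[0.6,0.575,0.56,0.548,0.545,0.545], dp=[[0,0,0],[0,0,0],[0,0,0],[0,0,0],[0,0,0],[0,0,0]], rotation=[[0,0,0],[0,0,0],[0,0,0],[0,0,0],[0,0,0],[0,0,0]])

```text
time: 18.53
position: [0.5711, -0.3749, 0.2741]
tool_rot: [[0.5, 0.814, -0.295], [0.866, -0.47, 0.17], [-0.0, -0.341, -0.94]]
force: [-0.2, -1.2, -1.4]
grip_width: 0.039
```

Run:
```python
from tg import *
save("I")
from workcell import *
out=[]
for n in("wrist","scene"):
    c=capture(n);np.savez(f"{n}I.npz",**c);im=c["image"]
    im=cv2.resize(im[180:260,120:250],None,fx=4,fy=4,interpolation=cv2.INTER_CUBIC) if n=="scene" else cv2.resize(im[260:340,270:370],None,fx=5,fy=5,interpolation=cv2.INTER_CUBIC)
    cv2.imwrite(f"pics/{n}I.png",im)
```

```text
18.5333 [ 0.5711 -0.3749  0.2741] [ 0.574  1.13  -0.128  0.917  0.108  1.448  1.514] 0.03901973571661639 [-0.2 -1.2 -1.4]
```

View pics/wristI.png

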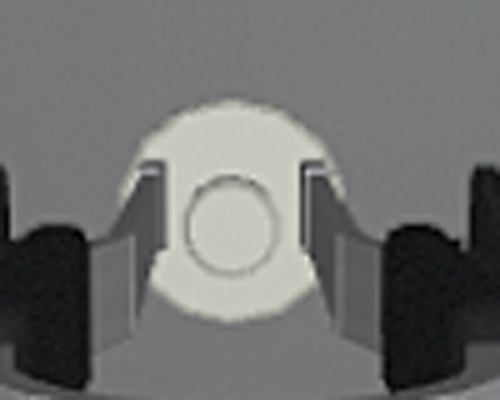

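View pics/sceneI.png

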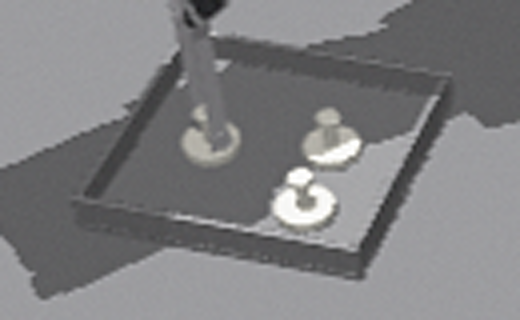

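Call:
carry_out(hand=[0.545,0.545,0.545,0.545,0.545,0.545,0.545,0.545], dp=[[0,-0.0024,-0.0066],[0,-0.0058,-0.016],[0,-0.0102,-0.0282],[0,-0.017,-0.047],[0,-0.0255,-0.0705],[0,-0.034,-0.094],[0,-0.0408,-0.1128],[0,-0.0408,-0.1128]], rotation=[[0,0,0],[0,0,0],[0,0,0],[0,0,0],[0,0,0],[0,0,0],[0,0,0],[0,0,0]])

```text
time: 19.3
position: [0.5711, -0.375, 0.3994]
tool_rot: [[0.5, 0.816, -0.29], [0.866, -0.472, 0.167], [-0.001, -0.334, -0.942]]
force: [-0.2, -0.1, -0.1]
grip_width: 0.0391
```

Run:
```python
from tg import *
save("J")
from workcell import *
s=get_state();print(tip(s["position"],s["tool_rot"]))
for n in("wrist","scene"):
    c=capture(n);np.savez(f"{n}J.npz",**c);im=c["image"]
    im=cv2.resize(im[140:260,120:250],None,fx=4,fy=4,interpolation=cv2.INTER_CUBIC) if n=="scene" else im
    cv2.imwrite(f"pics/{n}J.png",im)
R=down(96,-be,6)
p=np.array([.506,.3203,.130])-R@TIP;goto(p,R);print(p)
```

```text
19.3 [ 0.5711 -0.375   0.3994] [ 0.567  1.019 -0.124  0.752  0.093  1.716  1.529] 0.03914816538360721 [-0.2 -0.1 -0.1]
(array([ 0.52715618, -0.3497764 ,  0.13664262]), array([-0.00457982,  0.00324313,  0.99998425]))
dp [ 0.6002 -0.3394  0.125 ] rv [  0.04 -12.19 -33.87] rows 16.80594490441166 5.027832151250861
[0.55788284 0.32575311 0.39242595]
```

View pics/wristJ.png

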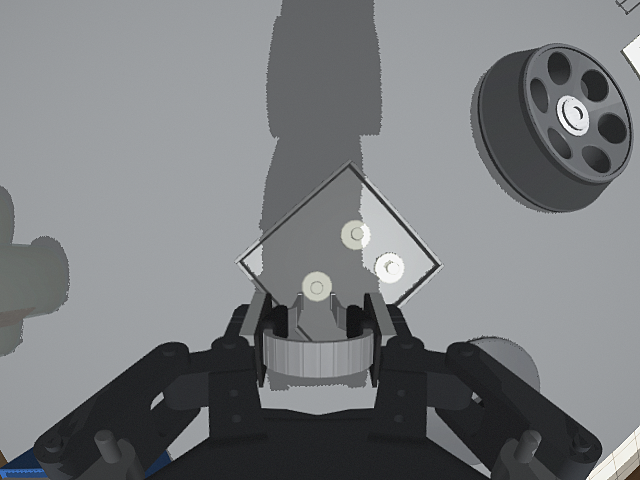

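View pics/sceneJ.png

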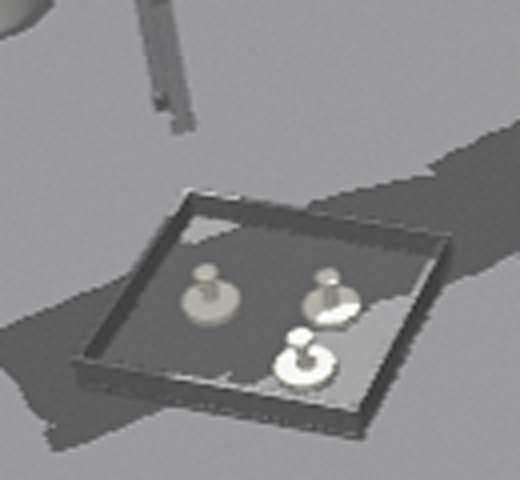

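Call:
carry_out(hand=[0.545,0.545,0.545,0.545,0.545,0.545,0.545,0.545,0.545,0.545,0.545,0.545,0.545,0.545,0.545,0.545,0.545,0.545,0.545,0.545], dp=[[0.012,-0.0068,0.0025],[0.036,-0.0204,0.0075],[0.066,-0.0373,0.0138],[0.099,-0.056,0.0206],[0.132,-0.0747,0.0275],[0.165,-0.0933,0.0344],[0.198,-0.112,0.0413],[0.231,-0.1307,0.0481],[0.264,-0.1493,0.055],[0.297,-0.168,0.0619],[0.33,-0.1867,0.0688],[0.363,-0.2053,0.0756],[0.396,-0.224,0.0825],[0.429,-0.2427,0.0894],[0.462,-0.2613,0.0963],[0.495,-0.28,0.1031],[0.528,-0.2987,0.11],[0.561,-0.3173,0.1169],[0.588,-0.3326,0.1225],[0.6002,-0.3394,0.125]], rotation=[[0,-0.2,-0.7],[0,-0.7,-2],[0,-1.3,-3.7],[0,-2,-5.6],[0,-2.7,-7.5],[0,-3.4,-9.3],[0,-4,-11.2],[0,-4.7,-13],[0,-5.4,-14.9],[0,-6,-16.8],[0,-6.7,-18.6],[0,-7.4,-20.5],[0,-8,-22.4],[0,-8.7,-24.2],[0,-9.4,-26.1],[0,-10.1,-27.9],[0,-10.7,-29.8],[0,-11.4,-31.7],[0,-12,-33.2],[0,-12.19,-33.87]])

```text
time: 21.07
position: [0.5564, 0.3299, 0.3909]
tool_rot: [[-0.11, 0.934, -0.34], [0.994, 0.104, -0.036], [0.002, -0.342, -0.94]]
force: [0.0, 0.8, -1.0]
grip_width: 0.0393
```

Call:
carry_out(hand=[0.545,0.545,0.545], dp=[[0,0,0],[0,0,0],[0,0,0]], rotation=[[0,0,0],[0,0,0],[0,0,0]])

```text
time: 21.32
position: [0.5582, 0.3248, 0.3915]
tool_rot: [[-0.103, 0.935, -0.339], [0.995, 0.097, -0.035], [-0.0, -0.341, -0.94]]
force: [0.1, -0.8, -0.6]
grip_width: 0.0388
```

Run:
```python
from tg import *
save("K")
from workcell import *
s=get_state();t,a=tip(s["position"],s["tool_rot"]);print(t,a)
for n in("wrist","scene"):
    c=capture(n);np.savez(f"{n}K.npz",**c);im=c["image"]
    if n=="scene":print([(proj(c,t+k*s["tool_rot"][:,0])-[430,200])*5 for k in(-.0115,.0115)])
    im=cv2.resize(im[200:320,430:560],None,fx=5,fy=5,interpolation=cv2.INTER_CUBIC) if n=="scene" else im
    cv2.imwrite(f"pics/{n}K.png",im)
R=down(96,-be,6)
p=np.array([.506,.3203,.130])-R@TIP;goto(p,R)
```

```text
21.3167 [0.5582 0.3248 0.3915] [-0.442  0.936 -0.293  1.008  0.056  1.519  1.009] 0.03875640649019395 [ 0.1 -0.8 -0.6]
[0.5060287  0.31933856 0.12913496] [1.02682534e-03 3.25238764e-04 9.99999420e-01]
[array([241.9125144 , 333.73744491]), array([307.22945355, 349.86253505])]
dp [ 0.0012 -0.0005 -0.0004] rv [-0.03 -0.04 -0.08] rows 0.033240867157483076 0.013636214255134697
```

View pics/wristK.png

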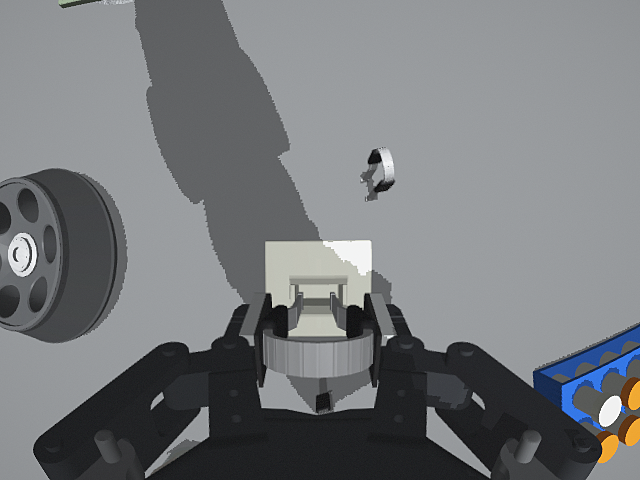

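View pics/sceneK.png

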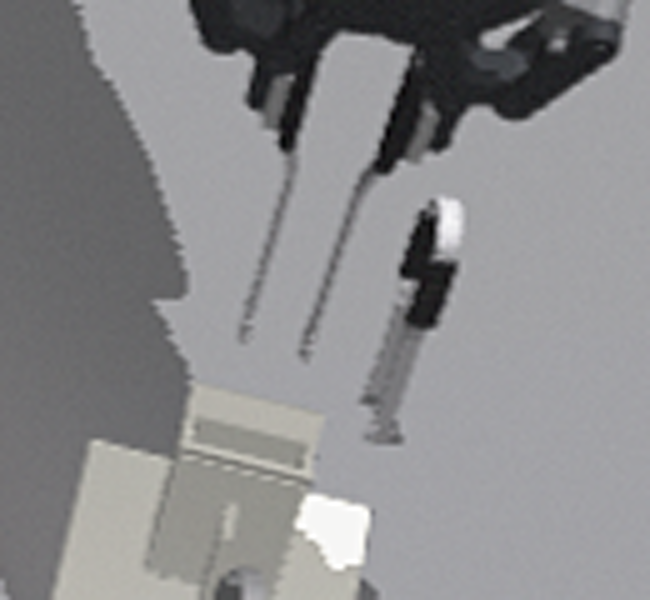

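Call:
carry_out(hand=[0.545,0.545,0.545,0.545,0.545,0.545], dp=[[0.0005,0.0051,0.0141],[0.0005,0.0102,0.0282],[0.0005,0.0146,0.0404],[0.0005,0.0187,0.0517],[0.0005,0.0221,0.0611],[0.0005,0.0221,0.0611]], rotation=[[0,0,0],[0,0,0],[0,0,0],[0,0,0],[0,0,0],[0,0,0]])

```text
time: 21.92
position: [0.558, 0.3254, 0.3252]
tool_rot: [[-0.104, 0.935, -0.34], [0.995, 0.097, -0.036], [-0.001, -0.342, -0.94]]
force: [0.4, 0.7, -1.4]
grip_width: 0.0386
```

Run:
```python
from tg import *
save("L")
from workcell import *
s=get_state();t,a=tip(s["position"],s["tool_rot"]);print(t,a)
c=capture("wrist");cv2.imwrite("pics/wristL.png",cv2.resize(c["image"][200:400,220:420],None,fx=3,fy=3))
c=capture("scene");cv2.imwrite("pics/sceneL.png",cv2.resize(c["image"][200:320,430:560],None,fx=5,fy=5))
```

```text
21.9167 [0.558  0.3254 0.3252] [-0.438  1.001 -0.291  1.094  0.071  1.374  1.014] 0.038639108979595715 [ 0.4  0.7 -1.4]
[0.50541656 0.31977885 0.06294412] [2.54842962e-03 7.73685801e-04 9.99996453e-01]
```

View pics/wristL.png

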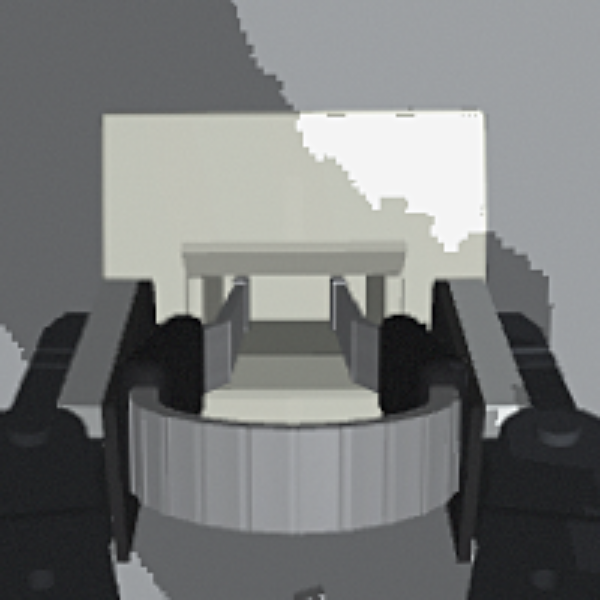

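View pics/sceneL.png

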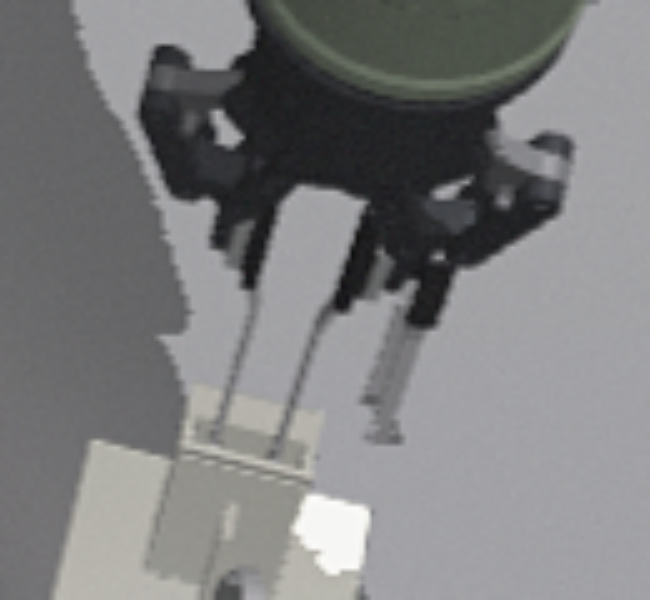

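Call:
carry_out(hand=[0.545,0.545,0.545,0.545,0.545,0.545], dp=[[0,0.0041,0.0113],[0,0.0085,0.0235],[0,0.0129,0.0357],[0,0.0163,0.0451],[0,0.0179,0.0496],[0,0.0179,0.0496]], rotation=[[0,0,0],[0,0,0],[0,0,0],[0,0,0],[0,0,0],[0,0,0]])

```text
time: 22.52
position: [0.5578, 0.3261, 0.2733]
tool_rot: [[-0.104, 0.935, -0.339], [0.995, 0.098, -0.035], [0.0, -0.341, -0.94]]
force: [-0.2, -0.7, 0.3]
grip_width: 0.039
```

Call:
carry_out(hand=[0.545,0.545,0.545], dp=[[0,0.0003,0.0009],[0,0.0006,0.0018],[0,0.0006,0.0018]], rotation=[[0,0,0],[0,0,0],[0,0,0]])

```text
time: 22.77
position: [0.5579, 0.3263, 0.2727]
tool_rot: [[-0.104, 0.935, -0.338], [0.995, 0.099, -0.034], [0.001, -0.34, -0.941]]
force: [0.6, -0.5, -0.5]
grip_width: 0.0389
```

Call:
carry_out(hand=[0.53,0.5,0.46,0.4,0.2,0,0,0], dp=[[0,0,0],[0,0,0],[0,0,0],[0,0,0],[0,0,0],[0,0,0],[0,0,0],[0,0,0]], rotation=[[0,0,0],[0,0,0],[0,0,0],[0,0,0],[0,0,0],[0,0,0],[0,0,0],[0,0,0]])

```text
time: 23.43
position: [0.5579, 0.3262, 0.2723]
tool_rot: [[-0.104, 0.935, -0.338], [0.995, 0.098, -0.035], [0.001, -0.34, -0.94]]
force: [0.6, -1.1, 0.2]
grip_width: 0.0856
```

Run:
```python
from tg import *
save("M")
from workcell import *
c=capture("wrist");cv2.imwrite("pics/wristM.png",c["image"])
```

```text
23.4333 [0.5579 0.3262 0.2723] [-0.438  1.062 -0.287  1.138  0.085  1.268  1.018] 0.0855725574863852 [ 0.6 -1.1  0.2]
```

View pics/wristM.png

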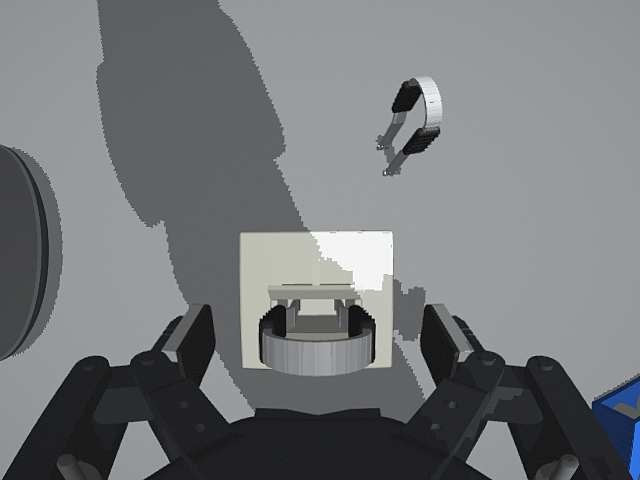

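Tongs stand free and upright in the well, with the fingers clear on both sides. Retracting along the tool axis.

Call:
carry_out(hand=[0,0,0,0,0,0,0,0], dp=[[0,0,-0.01],[0,0,-0.03],[0,0,-0.055],[0,0,-0.085],[0,-0.01,-0.115],[0,-0.02,-0.13],[0,-0.02,-0.13],[0,-0.02,-0.13]], rotation=[[0,0,0],[0,0,0],[0,0,0],[0,0,0],[0,0,0],[0,0,0],[0,0,0],[0,0,0]])

```text
time: 24.15
position: [0.583, 0.3288, 0.4019]
tool_rot: [[-0.105, 0.936, -0.337], [0.995, 0.099, -0.034], [0.001, -0.339, -0.941]]
force: [-0.0, -0.2, -0.7]
grip_width: 0.0852
```

Run:
```python
from tg import *
save("N")
from workcell import *
for n in("wrist","scene","top"):
    c=capture(n);np.savez(f"{n}N.npz",**c);cv2.imwrite(f"pics/{n}N.png",c["image"])
    if n=="top":
        im=c["image"].astype(int);m=((im.min(2)>110)&(im.max(2)-im.min(2)<30)).astype(np.uint8)
        k,l,s,ce=cv2.connectedComponentsWithStats(m)
        for i in range(1,k):
            if 60<s[i][4]<400 and 390<ce[i][0]<490: print(s[i],ce[i],plane(ray(c,ce[i]),.014))
```

```text
24.15 [0.583  0.3288 0.4019] [-0.445  0.98  -0.286  0.855  0.061  1.628  1.027] 0.0851873932791242 [-0.  -0.2 -0.7]
[415 265  14  13 137] [421.60583942 271.13868613] [ 0.54808461 -0.27453683  0.014     ]
[445 274  13  13 133] [451.2406015  280.13533835] [ 0.52592753 -0.34902564  0.014     ]
[421 284  13  14 136] [427.23529412 290.34558824] [ 0.49986711 -0.28804436  0.014     ]
```

View pics/sceneN.png

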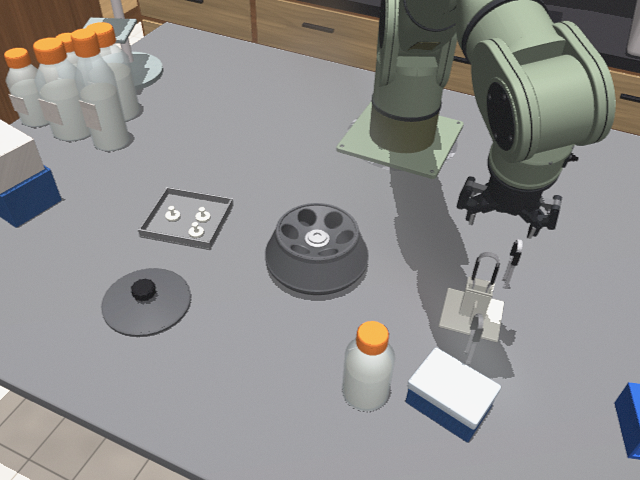

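View pics/wristN.png

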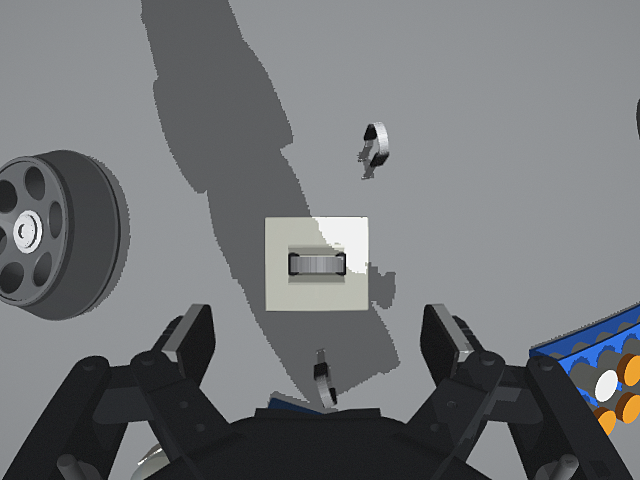

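View pics/topN.png

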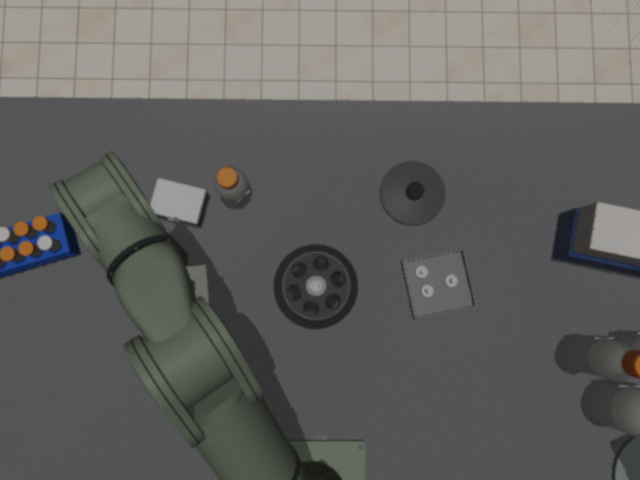

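The tongs' bow is centred over the stand (wrist view about (317,264)). The tray holds three upright spacers (top view (422,271), (427,290) and (451,280)), and nothing else has moved. Handing in.

Run:
```python
from workcell import *
job_done()
```

```text
the job is handed in; nothing more can be done
```

The job was handed in at about 24 s. I took the tongs from their stand, reached down the pocket, squeezed them on the spacer's neck and lifted it out. I stood it upright in the tray's free half and put the tongs back in their well.

**First approach:** I first gripped the tongs in line with the tool. That put joint 6 at its lower limit (0.01 rad) over the rotor, so I backed off before entering the pocket. I put the tongs back in the well, gripped them again tilted 20°, and the second approach worked.

**Last checks:**
- **Spacer:** it stands upright at about (0.526, −0.349).
- **Other spacers:** they moved less than 1 mm against the first pictures, which is measurement scatter.
- **Tongs:** they stand upright in the well and nothing is touching them.
- **Lid, bottle and tip box:** by eye, they have not moved.
- **Forces:** no reading went above about 3 N.

**What disagreed:**
- While gripping the spacer, the fingers stopped at about 36.4 mm. I had expected 35.6 mm for the neck, but the jaws looked to be below the knob and the spacer came up held straight.
- The scene camera put things about 2 mm off the other two cameras, so I relied on the top and wrist cameras.

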